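Find and mark the flywheel's rubbing spot

ROBOT

A 7-joint arm with a two-finger parallel gripper is mounted at the origin on the work surface. World frame = base frame: x ahead of the robot, y to its left, z up, the work surface at z = 0. Lengths are in m, angles in rad, forces in N, time in s.
With the tool pointing down it reaches from about 0.35 to 0.9 m from the base axis. Payload 8.1 kg.
Tool frame: the origin (TCP) lies at the very end of the fingers, on their centre line; the grasp point (between the pads) lies 19 mm behind it; z points along the fingers, y is the line along which they close (so a half turn about z gives the same grasp; the last joint's range is limited). The gripper opens to 92 mm and grips with 3 to 60 N. Pads are 19 mm wide; open, the fingers measure 130 mm over their backs; the gripper's body (75 mm by 190 mm) begins 47 mm behind the grasp point.
Start: joints at [1.091, 0.434, 0.025, 1.573, -0.012, 1.134, -0.075], TCP at [0.23, -0.581, 0.227] pointing down, gripper open.
Joint ranges: [-2.62, 2.62], [-0.44, 2.09], [-1.27, 1.32], [0.08, 2.57], [-1.32, 4.46], [0.12, 2], [-2.74, 2.74]. Speed limits (rad/s): [2.22, 2.22, 3.01, 3.01, 3.14, 3.14, 3.14].

INTERFACE

Orientations are given as a rotation vector (axis times angle).
In Python, from cell import arm gives the robot as it stands.
- The arm moves only by the tool jog_arm, never from a script. Its argument "rows" is a list of rows, each a list of 3 entries, a list of its own where there are three numbers: the shift along the world's x, y, z in cm, then the turn, a rotation vector about the world's x, y, z in degrees, then the opening, from 0 (shut) to 1 (fully open). A call has 1 to 8 rows; each row is the pose to reach, as a shift and turn from the pose commanded when the call began; what a row does not reach only later rows make up. A row lasts 1/8 s, in which the tool goes at most 62.5 mm and 10.7 degrees, less where a joint would pass 70% of its speed; a pose out of reach is approached as far as the arm can. A call with a gripper value outside its range is refused whole. The fingers move at their own pace and stop on an object; "newtons" is the grip in N (left out, the last holds). Time passes only in rows, so rows that repeat a pose let the fingers close. It gives the time, the measured TCP pose, the force, the opening and the grip force at its end, in the units of the state.
- arm.observe(): the state, without advancing time (a new reading comes with each control period).
- arm.get_image(name): name is "scene" or "top" or "wrist"; returns a dict with "img" (400x640x3 uint8, red, green, blue), "depth" (400x640 float32, m along the optical axis (not along the pixel's ray), 0 where there is no reading), "fx", "fy", "cx", "cy" (pixels), "dist_coeffs" ([k1, k2, p1, p2, k3] as OpenCV has them; the pictures are not rectified), "rvec" (rotation vector, rad) and "tvec" (3), from world to camera coordinates, as OpenCV has them; the wrist camera has in their place "mount" (4x4, takes a point from camera to tool coordinates, whose origin is the TCP and whose axes are the flange's). Camera axes: x right, y down, z forward; pixel columns grow to the right and rows downward; lengths in m; the calibration is good to about 2 mm. A picture is of the moment at which its call begins: read the wrist's pose just before it.
- arm.sign_off(): hands the job in; it is judged then, once.
The state is a dict: "clock": time; "joints": joint angles; "dq": joint speeds; "joint_efforts": joint torques, N m; "position": TCP position; "ee_rot": TCP orientation; "force": force on the tool from outside, world axes, zero at the start; "ft_torque": the same for the moment, N m; "width": opening from 0.0 (shut) to 1.0 (fully open); "gripper_force": force on a finger pad.
Only numpy, scipy, OpenCV 4.12 (cv2) and the standard library are available. Lean on these libraries where they do the work, as an engineer would, in place of code of your own. Each camera call takes 0.05 s, during which the arm holds its last target. There are 200 camera calls.

TASK

The flywheel rubs on its brake shoe at one place of its turn. Take its crank knob in a light grip, turn the wheel slowly and feel where it drags hardest, leave the wheel standing right there and let go; then stand the flanged steel marker weight gently upright on top of the wheel, near its edge right beside the shoe. Leave the small steel parts beside it where they are.

Things in the scene. Friction and masses are not known exactly. Their poses are not given: they have to be found in the camera images.
- stand: Fixed grey round stand, 190 mm across, the flywheel on a vertical axle in its middle, the brake shoe on its +x side. Origin on the axle at table height, z up. Bearing drag is about 1.3 N felt at the knob. Once per turn, over roughly 0.6 rad, a high spot of the wheel's edge, too small to see, meets the shoe: the drag swells to about 8 to 15 N at the knob in the middle and fades again.
- wheel: Aluminium disc 180 mm across, 20 mm thick, level, turning either way without end stop, staying where left. Origin on the axle at its underside; flat top 55 mm above the table, hub 40 mm across and 10 mm high (cap 4 mm more). Its +x points to the knob. Leave it at the middle of the drag stretch (good to 0.17 rad). The high spot is over 0.7 rad from the knob and not at the shoe at the start.
- knob_top (a point): Centre of the top of the crank knob: an upright black cylinder 22 mm across and 38 mm high, 62 mm from the axle, standing from 59 to 97 mm above the table and spinning freely on its pin, so that it can be held without turning the hand. About 30 N of grip at each finger holds it well; over about 60 N is too hard.
- shoe: Brake shoe: dark steel block 46 x 56 mm facing the wheel's edge, its top 50 mm above the table (5 mm below the wheel's top), a sprung rubber lining between. Origin on the axle at table height, not at the block; the block's middle is 119 mm along its +x from there.
- beside_shoe (a point): Point fixed to the stand (it does not turn with the wheel): at the height of the wheel's top, 70 mm from the axle towards the shoe, 20 mm in from the wheel's edge. The marker's place.
- marker: Marker weight, loose, steel, 0.1 to 0.16 kg: a round foot 32 mm across and 8 mm high with a slim round stem 18 mm across up to 44 mm. Stands upright; origin at the centre of its underside, z up.
- spacer: Bystander, loose: steel tube 32 mm across, 40 mm high, with an open 20 mm bore, standing among the small parts. Leave alone.
- bush: Bystander, loose: steel flanged bush, 24 mm across, with its 36 mm flange at the top, 30 mm high, standing among the small parts. Leave alone.

How it is judged:
On the way:
1. The wheel stands still on its rubbing spot, the knob let go, the marker not yet taken to the wheel (contact force between wheel and shoe above 10 N and angular speed of wheel below 0.05 rad/s and contact force between the fingers and wheel below 0.3 N and horizontal distance between marker and beside_shoe above 0.04 m), for 0.3 s.
At the end, for the whole second after the job is handed in: The wheel stands still on its rubbing spot (within about 0.17 rad of the hardest drag, where it presses on the shoe with over 10 of about 15 N), and the marker stands upright and released on the wheel's top, its centre within 18 mm of the point beside the shoe (contact force between wheel and shoe above 10 N and angular speed of wheel below 0.05 rad/s and horizontal distance between marker and beside_shoe below 0.018 m and z of marker in the frame of beside_shoe between -0.003 and 0.004 m and angle between marker's own z axis and vertical below 0.1 rad and linear speed of marker below 0.02 m/s and contact force between marker and wheel above 0.3 N and contact force between anything else and marker below 3 N); the robot touches nothing.
It fails at once if The wheel is spun faster than 2.5 rad/s (angular speed of wheel above 2.5 rad/s).
It fails at once if The wheel or its knob is forced (over 150 N, both pads and push together) (contact force between the fingers and wheel above 150 N).
It fails at once if The marker is banged or pressed on the wheel (over 20 N) (contact force between marker and wheel above 20 N).
It fails at once if Another loose part is moved over 30 mm (distance of any of spacer, bush from where it was at the start of the episode above 0.03 m).
It also fails if it takes over 72 s, if anything falls off the work surface, if the arm or the gripper's body presses on something with over 40 N, if the wrist force passes 120 N, or if a joint passes its speed limit or range.

## Working session

There is one attempt and no reset: what is moved stays moved. The work goes in short steps, Python scripts to look and compute and a tool call to move; the robot and the scene stay as the last step left them, time stands still between calls to the robot, and variables do not carry over. Pictures are saved under pics/ and viewed, at most 10 in all, crops included, and the job is handed in when it is done.

Besides the shell and the picture viewer there is one more tool, called after ">>>" as name([rows], argument=value, ...), one row to a line, values as JSON. jog_arm: Moves the arm, as the interface text tells. Its arguments: {"type":"object","properties":{"rows":{"type":"array","items":{"type":"array"}},"newtons":{"type":"number"}},"required":["rows"]}

```bash
mkdir -p pics; ls; cat > h.py <<'E'
from cell import arm
import cv2,numpy as np
def save(c,n):
    d=arm.get_image(c); cv2.imwrite('pics/'+n+'.png',d['img'][:,:,::-1]); np.savez('pics/'+n,**d); return d
def deproj(d,u,v,z):
    K=np.array([[d['fx'],0,d['cx']],[0,d['fy'],d['cy']],[0,0,1.]])
    n=cv2.undistortPoints(np.array([[[u,v]]],float),K,np.array(d['dist_coeffs'],float))[0,0]
    R=cv2.Rodrigues(np.array(d['rvec'],float))[0];t=np.array(d['tvec'],float).ravel()
    o=-R.T@t; r=R.T@np.array([n[0],n[1],1]); return o+r*(z-o[2])/r[2]
E
python3 - <<'E'
from h import *
s=arm.observe();print(s)
for c in('top','scene'):
    d=save(c,c+'0');print({k:v for k,v in d.items() if k not in('img','depth')})
E
```

```text
pics
{'clock': 0.0, 'joints': array([ 1.09139286,  0.43523622,  0.02496011,  1.57409901, -0.0116162 ,
        1.13398293, -0.07507945]), 'dq': array([-0.00050019,  0.00129954, -0.00109468,  0.00139685,  0.00178176,
        0.00031592,  0.00026691]), 'joint_efforts': array([-2.27302644e-04, -6.67850304e+01,  9.84376185e-01, -3.14463580e+01,
       -6.07111584e-02,  4.27240762e-02,  1.52711686e-04]), 'position': array([ 0.22973999, -0.58069575,  0.22593585]), 'ee_rot': array([-3.08451706e+00, -5.88032076e-01,  6.54134067e-04]), 'force': array([ 0.08855887, -0.65819035,  1.08250009]), 'ft_torque': array([-0.01639799,  0.02685352,  0.01954357]), 'gripper_force': 0.0, 'width': 0.9966443191135946}
{'fx': 404.42102588840567, 'fy': 404.42102588840567, 'cx': 316.36572716989866, 'cy': 200.3612052304254, 'dist_coeffs': array([0.03262935, 0.        , 0.        , 0.        , 0.        ]), 'rvec': array([ 2.2273231 , -2.21162398,  0.08194137]), 'tvec': array([0.07976332, 0.54603587, 0.81324293])}
{'fx': 377.9586495061685, 'fy': 377.9586495061685, 'cx': 319.12057640145576, 'cy': 201.60958498332198, 'dist_coeffs': array([-0.08954478,  0.        ,  0.        ,  0.        ,  0.        ]), 'rvec': array([ 0.74976043,  2.61891028, -1.07712092]), 'tvec': array([ 0.43007502, -0.23098386,  0.98213748])}
```

View pics/top0.png

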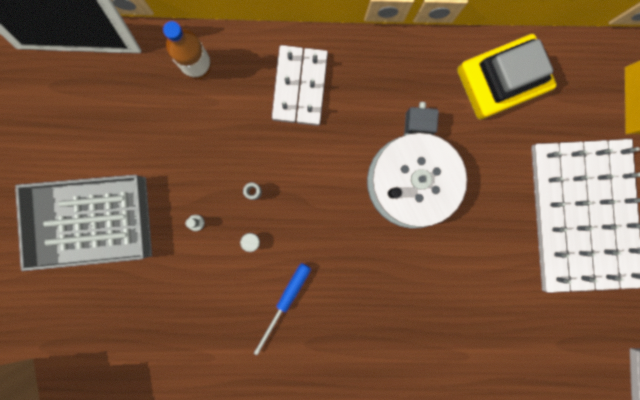

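View pics/scene0.png

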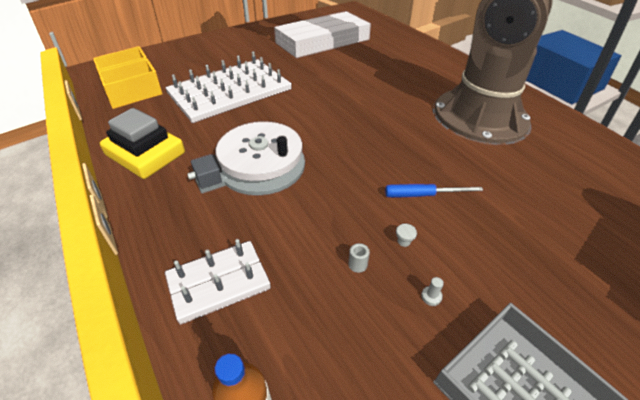

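The top view shows the wheel at about (418,180), the knob at (395,193), the shoe at (422,120), the marker at (195,222), the spacer at (252,190) and the bush at (250,242). The scene view confirms the marker near (433,292).

```bash
python3 - <<'E'
from h import *
def L(n): return dict(np.load('pics/'+n+'.npz'))
d=L('top0');im=d['img'];hsv=cv2.cvtColor(im,cv2.COLOR_RGB2HSV)
print('cam',deproj(d,320,200,0),deproj(d,420,200,0),deproj(d,320,100,0))
# wheel top: bright white
m=((hsv[...,1]<50)&(hsv[...,2]>200)).astype(np.uint8);m[:, :360]=0;m[:,480:]=0
n,l,s,c=cv2.connectedComponentsWithStats(m);i=1+np.argmax(s[1:,4]);print(s[i],c[i])
cn=max(cv2.findContours((l==i).astype(np.uint8),0,2)[0],key=cv2.contourArea)
P=np.array([deproj(d,*p[0],.055)[:2] for p in cv2.convexHull(cn)])
(x,y),r=cv2.minEnclosingCircle((P*1000).astype(np.float32));print('wheel',x,y,r)
e=cv2.fitEllipse((P*1000).astype(np.float32));print(e)
# dark
k=(hsv[...,2]<60).astype(np.uint8);k[:,:370]=0;k[:,470:]=0
n,l,s,c=cv2.connectedComponentsWithStats(k)
for i in range(1,n):
    if s[i,4]>20: print('dark',s[i],c[i],deproj(d,*c[i],.097),deproj(d,*c[i],.05))
g=((hsv[...,1]<70)&(hsv[...,2]>90)).astype(np.uint8);g[:,:180]=0;g[:,270:]=0;g[:180]=0;g[260:]=0
n,l,s,c=cv2.connectedComponentsWithStats(g)
for i in range(1,n):
    if s[i,4]>20: print('grey',s[i],c[i],[deproj(d,*c[i],z)[:2].round(4) for z in(.008,.03,.04)])
a=cv2.resize(im[100:250,360:480],None,fx=5,fy=4)[:,:,::-1];
a=cv2.resize(im[95:235,360:480],None,fx=4,fy=4,interpolation=2)[:,:,::-1]
b=cv2.resize(im[175:315,170:290],None,fx=4,fy=4,interpolation=2)[:,:,::-1]
b=cv2.resize(im[175:260,170:270],None,fx=3.2,fy=4*140/85,interpolation=2)[:,:,::-1]
b=cv2.resize(im[165:265,175:255],(448,560),interpolation=2)[:,:,::-1]
f=cv2.resize(b,(320,560)) if 0 else b[:, :320]
cv2.imwrite('pics/crop0.png',np.hstack([a,f]))
E
```

```text
cam [0.54660132 0.07583375 0.        ] [ 0.54821281 -0.13132585  0.        ] [0.75387183 0.07710295 0.        ]
[ 374  134   92   92 5845] [420.01864842 178.91017964]
wheel 586.3153076171875 -114.0533676147461 89.97889709472656
((586.1351928710938, -114.2493896484375), (178.0398406982422, 179.30288696289062), 13.335888862609863)
dark [389 189  12   8  85] [394.43529412 192.52941176] [ 0.55751117 -0.05584764  0.097     ] [ 0.56029876 -0.0666652   0.05      ]
grey [243 182  18  18 205] [251.52682927 190.64878049] [array([0.5641, 0.215 ]), array([0.5628, 0.2123]), array([0.5622, 0.211 ])]
grey [185 215  20  16 235] [194.58723404 222.48510638] [array([0.4992, 0.3274]), array([0.4996, 0.3217]), array([0.4998, 0.3191])]
grey [240 233  20  19 305] [249.59016393 242.07540984] [array([0.4604, 0.2176]), array([0.4619, 0.2148]), array([0.4625, 0.2135])]
```

View pics/crop0.png

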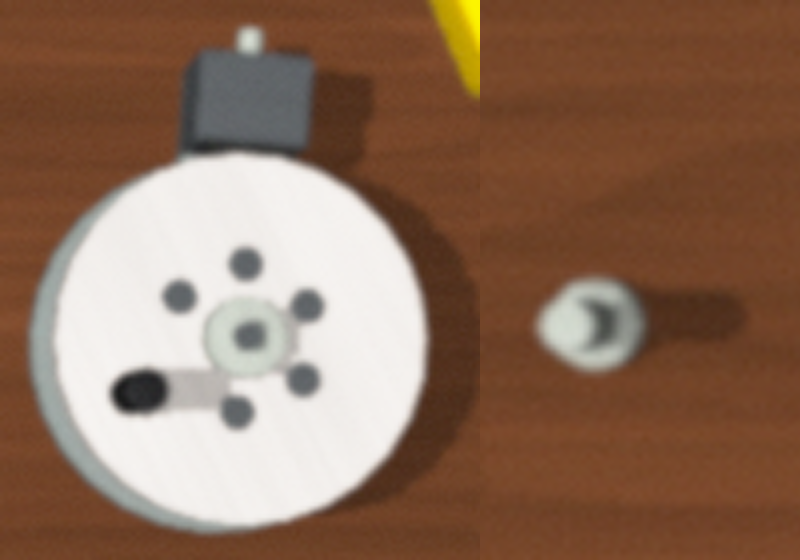

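The crop puts the wheel circle's centre near (420,179), the knob top near (393,193) and the block top near (424,120). The marker is at foot (196,223) and stem top (191,223) in full-image pixels.

```bash
python3 - <<'E'
from h import *
d=dict(np.load('pics/top0.npz'));c=np.array([.5862,-.1142])
k=deproj(d,393.2,192.8,.097)[:2];s=deproj(d,423.7,120,.05)[:2];print('cap',deproj(d,422.5,179,.069))
for n,p in(('knob',k),('shoe',s)):v=p-c;print(n,p,np.hypot(*v)*1e3,np.degrees(np.arctan2(v[1],v[0])))
print('marker',deproj(d,195.9,223,.008),deproj(d,191.3,223,.044))
d2=dict(np.load('pics/scene0.npz'));im=d2['img']
print('sc marker foot/top',deproj(d2,432,297,.004),deproj(d2,435.5,282,.044),'knob',deproj(d2,282,139,.097))
k=(cv2.cvtColor(im,cv2.COLOR_RGB2HSV)[...,2]<50).astype(np.uint8)
n,l,st,ce=cv2.connectedComponentsWithStats(k[120:170,260:310]);print(st[1:],)
E
```

```text
cap [ 0.58537432 -0.11592508  0.069     ]
knob [ 0.55699758 -0.05357929] 67.28782173597907 115.72120729748163
shoe [ 0.70295829 -0.12417506] 117.18362002668098 -4.8831166003974
marker [0.4982285  0.32482235 0.008     ] [0.4988805  0.32420954 0.044     ]
sc marker foot/top [0.50026253 0.32938141 0.004     ] [0.50156695 0.32570648 0.044     ] knob [ 0.55901722 -0.05433874  0.097     ]
[[ 17  17  10  19 144]]
```

>>> jog_arm([
  [[32.8, 52.5, 0], [0, 0, 0], 0.6],
  [[32.8, 52.5, 0], [0, 0, 0], 0.6],
  [[32.8, 52.5, 0], [0, 0, 0], 0.6],
  [[32.8, 52.5, 0], [0, 0, 0], 0.6],
  [[32.8, 52.5, 0], [0, 0, 0], 0.6],
  [[32.8, 52.5, 0], [0, 0, 0], 0.6],
  [[32.8, 52.5, 0], [0, 0, 0], 0.6],
  [[32.8, 52.5, 0], [0, 0, 0], 0.6],
], newtons=30)

```text
clock: 1.1
position: [0.4955, -0.1554, 0.2267]
ee_rot: [3.086, 0.588, -0.0]
force: [0.1, -1.4, 0.0]
width: 0.598
gripper_force: 0.0
```

>>> jog_arm([
  [[6.2, 9.9, 0], [0, 0, 0], 0.6],
  [[6.2, 9.9, 0], [0, 0, 0], 0.6],
  [[6.2, 9.9, -5], [0, 0, 0], 0.6],
  [[6.2, 9.9, -9], [0, 0, 0], 0.6],
  [[6.2, 9.9, -9], [0, 0, 0], 0.6],
])

```text
clock: 1.72
position: [0.5544, -0.0581, 0.134]
ee_rot: [-3.085, -0.588, 0.01]
force: [-1.6, 0.2, 0.4]
width: 0.599
gripper_force: 0.0
```

```bash
python3 - <<'E'
from h import *
s=arm.observe();print(s['position'],s['ee_rot'],s['force'])
d=save('wrist','w0');print(d['mount'],d['fx'],d['cx'],d['cy'])
E
```

```text
[ 0.55437264 -0.05809363  0.13396866] [-3.0845149  -0.58838622  0.01017214] [-1.63102386  0.23620881  0.43914563]
[[ 8.44114110e-04 -9.56601548e-01 -2.91397952e-01  7.83057762e-02]
 [ 9.99998941e-01  4.61953685e-04  1.38026916e-03 -3.34227121e-05]
 [-1.18575525e-03 -2.91398808e-01  9.56600924e-01 -1.58250444e-01]
 [ 0.00000000e+00  0.00000000e+00  0.00000000e+00  1.00000000e+00]] 321.7773032743824 317.11500910285895 200.10357109152628
```

View pics/w0.png

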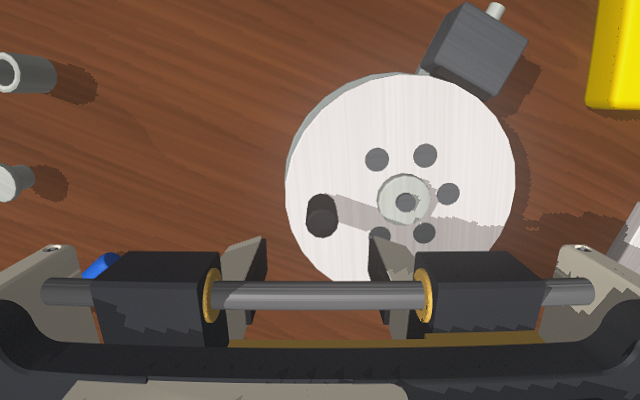

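The wrist view shows the knob's top disc at about (321,221), lying between the finger tips at (262,237) and (372,237). The hub cap is at (405,202) and the shoe block at (475,50).

```bash
cat >> h.py <<'E'
def wproj(d,pos,rot,u,v,z):
    T=np.eye(4);T[:3,:3]=cv2.Rodrigues(np.array(rot,float))[0];T[:3,3]=pos
    C=T@np.array(d['mount']); Ci=np.linalg.inv(C); d=dict(d); d['rvec']=cv2.Rodrigues(Ci[:3,:3])[0]; d['tvec']=Ci[:3,3]
    return deproj(d,u,v,z)
E
python3 - <<'E'
from h import *
d=dict(np.load('pics/w0.npz'));p=[.55437,-.05809,.13397];r=[-3.08451,-.58839,.01017]
f=lambda u,v,z:wproj(d,p,r,u,v,z).round(4)
print('knob',f(321,221,.097),'cap',f(405,202,.069),'hub',f(404,201,.065))
hsv=cv2.cvtColor(d['img'],cv2.COLOR_RGB2HSV)
s=[f(u,v,.05) for u,v in((468,2),(528,43),(494,97),(424,66))];print('shoe',s,np.mean(s,0))
h=[];
m=((hsv[...,1]<50)&(hsv[...,2]>200)).astype(np.uint8);m[250:]=0;m[:,:270]=0;m[:,525:]=0
cn=max(cv2.findContours(m,0,1)[0],key=cv2.contourArea)[:,0]
cn=cn[(cn[:,1]<235)];P=np.array([f(u,v,.055)[:2] for u,v in cv2.convexHull(cn)[:,0]]);P=P[np.abs(np.hypot(*(P-[.586,-.115]).T)-.09)<.006]
A=np.c_[2*P,np.ones(len(P))];x=np.linalg.lstsq(A,(P**2).sum(1),rcond=None)[0];print('wheel',x[:2],np.sqrt(x[2]+x[0]**2+x[1]**2),len(P))
E
```

```text
knob [ 0.5595 -0.0589  0.097 ] cap [ 0.586  -0.1146  0.069 ] hub [ 0.5856 -0.1151  0.065 ]
shoe [array([ 0.7278, -0.1002,  0.05  ]), array([ 0.722 , -0.1527,  0.05  ]), array([ 0.6795, -0.1479,  0.05  ]), array([ 0.6784, -0.0903,  0.05  ])] [ 0.701925 -0.122775  0.05    ]
wheel [ 0.5858418  -0.11510753] 0.08921485271106536 36
```

>>> jog_arm([
  [[0.4, -0.1, 0], [0, 0, 0], 0.6],
  [[0.4, -0.1, -3], [0, 0, 0], 0.6],
  [[0.4, -0.1, -6], [0, 0, 0], 0.6],
  [[0.4, -0.1, -6], [0, 0, 0], 0.6],
])

```text
clock: 2.28
position: [0.5606, -0.0594, 0.0767]
ee_rot: [-3.086, -0.588, 0.002]
force: [-0.4, 0.3, -0.1]
width: 0.598
gripper_force: 0.0
```

>>> jog_arm([
  [[0, 0, 0], [0, 0, 0], 0.6],
])

```text
clock: 2.4
position: [0.5623, -0.0593, 0.0786]
ee_rot: [3.085, 0.588, 0.004]
force: [-0.0, -0.2, 0.8]
width: 0.598
gripper_force: 0.0
```

>>> jog_arm([
  [[-0.25, 0, -0.5], [0, 0, 0], 0.6],
  [[-0.25, 0, -0.5], [0, 0, 0], 0.2],
  [[-0.25, 0, -0.5], [0, 0, 0], 0.1],
  [[-0.25, 0, -0.5], [0, 0, 0], 0.1],
  [[-0.25, 0, -0.5], [0, 0, 0], 0.1],
  [[-0.25, 0, -0.5], [0, 0, 0], 0.1],
], newtons=30)

```text
clock: 3.15
position: [0.5586, -0.0594, 0.0718]
ee_rot: [3.086, 0.588, 0.0]
force: [0.1, -0.8, 0.6]
width: 0.231
gripper_force: 30.0
```

>>> jog_arm([
  [[0, 0, 0], [0, 0, 0], 0.1],
  [[0, 0, 0], [0, 0, 0], 0.1],
])

```text
clock: 3.4
position: [0.5585, -0.0594, 0.0718]
ee_rot: [3.086, 0.588, 0.0]
force: [0.6, -2.2, 1.9]
width: 0.23
gripper_force: 30.0
```

```bash
python3 - <<'E'
import numpy as np
P=lambda a:6.2*np.array([np.cos(np.radians(a)),np.sin(np.radians(a))])
for i in range(15):
    a=115.3+24*i
    print(a,[[[*(P(a+6*k)-P(a)).round(2).tolist(),0],[0,0,0],.1] for k in (1,2,3,4)])
E
```

```text
115.3 [[[-0.57, -0.31, 0], [0, 0, 0], 0.1], [[-1.11, -0.67, 0], [0, 0, 0], 0.1], [[-1.6, -1.09, 0], [0, 0, 0], 0.1], [[-2.05, -1.56, 0], [0, 0, 0], 0.1]]
139.3 [[[-0.4, -0.51, 0], [0, 0, 0], 0.1], [[-0.74, -1.07, 0], [0, 0, 0], 0.1], [[-1.02, -1.65, 0], [0, 0, 0], 0.1], [[-1.24, -2.26, 0], [0, 0, 0], 0.1]]
163.3 [[[-0.15, -0.63, 0], [0, 0, 0], 0.1], [[-0.24, -1.27, 0], [0, 0, 0], 0.1], [[-0.26, -1.92, 0], [0, 0, 0], 0.1], [[-0.21, -2.57, 0], [0, 0, 0], 0.1]]
187.3 [[[0.12, -0.64, 0], [0, 0, 0], 0.1], [[0.3, -1.26, 0], [0, 0, 0], 0.1], [[0.54, -1.86, 0], [0, 0, 0], 0.1], [[0.85, -2.43, 0], [0, 0, 0], 0.1]]
211.3 [[[0.37, -0.54, 0], [0, 0, 0], 0.1], [[0.79, -1.03, 0], [0, 0, 0], 0.1], [[1.25, -1.48, 0], [0, 0, 0], 0.1], [[1.77, -1.88, 0], [0, 0, 0], 0.1]]
235.3 [[[0.55, -0.34, 0], [0, 0, 0], 0.1], [[1.14, -0.62, 0], [0, 0, 0], 0.1], [[1.75, -0.84, 0], [0, 0, 0], 0.1], [[2.38, -0.99, 0], [0, 0, 0], 0.1]]
259.3 [[[0.64, -0.09, 0], [0, 0, 0], 0.1], [[1.29, -0.11, 0], [0, 0, 0], 0.1], [[1.94, -0.06, 0], [0, 0, 0], 0.1], [[2.58, 0.06, 0], [0, 0, 0], 0.1]]
283.3 [[[0.62, 0.18, 0], [0, 0, 0],
[... 456 characters left out ...]
, 0], [0, 0, 0], 0.1], [[-0.15, 1.93, 0], [0, 0, 0], 0.1], [[-0.33, 2.56, 0], [0, 0, 0], 0.1]]
379.3 [[[-0.25, 0.6, 0], [0, 0, 0], 0.1], [[-0.55, 1.17, 0], [0, 0, 0], 0.1], [[-0.92, 1.71, 0], [0, 0, 0], 0.1], [[-1.34, 2.2, 0], [0, 0, 0], 0.1]]
403.3 [[[-0.47, 0.45, 0], [0, 0, 0], 0.1], [[-0.98, 0.85, 0], [0, 0, 0], 0.1], [[-1.53, 1.19, 0], [0, 0, 0], 0.1], [[-2.12, 1.47, 0], [0, 0, 0], 0.1]]
427.3 [[[-0.61, 0.22, 0], [0, 0, 0], 0.1], [[-1.24, 0.37, 0], [0, 0, 0], 0.1], [[-1.88, 0.46, 0], [0, 0, 0], 0.1], [[-2.53, 0.48, 0], [0, 0, 0], 0.1]]
451.3 [[[-0.65, -0.05, 0], [0, 0, 0], 0.1], [[-1.29, -0.16, 0], [0, 0, 0], 0.1], [[-1.91, -0.35, 0], [0, 0, 0], 0.1], [[-2.51, -0.59, 0], [0, 0, 0], 0.1]]
```

>>> jog_arm([
  [[-0.29, -0.15, 0], [0, 0, 0], 0.1],
  [[-0.57, -0.31, 0], [0, 0, 0], 0.1],
  [[-0.84, -0.48, 0], [0, 0, 0], 0.1],
  [[-1.11, -0.67, 0], [0, 0, 0], 0.1],
  [[-1.36, -0.87, 0], [0, 0, 0], 0.1],
  [[-1.6, -1.09, 0], [0, 0, 0], 0.1],
  [[-1.83, -1.32, 0], [0, 0, 0], 0.1],
  [[-2.05, -1.56, 0], [0, 0, 0], 0.1],
])

```text
clock: 4.4
position: [0.5385, -0.0751, 0.0719]
ee_rot: [3.086, 0.588, 0.002]
force: [5.5, -2.5, -3.8]
width: 0.23
gripper_force: 30.0
```

>>> jog_arm([
  [[-0.2, -0.25, 0], [0, 0, 0], 0.1],
  [[-0.4, -0.51, 0], [0, 0, 0], 0.1],
  [[-0.57, -0.79, 0], [0, 0, 0], 0.1],
  [[-0.74, -1.07, 0], [0, 0, 0], 0.1],
  [[-0.88, -1.36, 0], [0, 0, 0], 0.1],
  [[-1.02, -1.65, 0], [0, 0, 0], 0.1],
  [[-1.13, -1.95, 0], [0, 0, 0], 0.1],
  [[-1.24, -2.26, 0], [0, 0, 0], 0.1],
])

```text
clock: 5.4
position: [0.5268, -0.097, 0.0719]
ee_rot: [-3.086, -0.589, -0.004]
force: [7.5, -1.7, -5.5]
width: 0.23
gripper_force: 30.0
```

>>> jog_arm([
  [[-0.03, -0.31, 0], [0, 0, 0], 0.1],
  [[-0.1, -0.63, 0], [0, 0, 0], 0.1],
  [[-0.12, -0.95, 0], [0, 0, 0], 0.1],
  [[-0.16, -1.27, 0], [0, 0, 0], 0.1],
  [[-0.16, -1.59, 0], [0, 0, 0], 0.1],
  [[-0.16, -1.92, 0], [0, 0, 0], 0.1],
  [[-0.13, -2.24, 0], [0, 0, 0], 0.1],
  [[-0.11, -2.57, 0], [0, 0, 0], 0.1],
])

```text
clock: 6.4
position: [0.5245, -0.1206, 0.0718]
ee_rot: [-3.083, -0.591, -0.001]
force: [2.4, 9.1, 2.1]
width: 0.23
gripper_force: 30.0
```

>>> jog_arm([
  [[0.06, -0.32, 0], [0, 0, 0], 0.1],
  [[0.12, -0.64, 0], [0, 0, 0], 0.1],
  [[0.2, -0.95, 0], [0, 0, 0], 0.1],
  [[0.3, -1.26, 0], [0, 0, 0], 0.1],
  [[0.42, -1.56, 0], [0, 0, 0], 0.1],
  [[0.54, -1.86, 0], [0, 0, 0], 0.1],
  [[0.69, -2.15, 0], [0, 0, 0], 0.1],
  [[0.85, -2.43, 0], [0, 0, 0], 0.1],
])

```text
clock: 7.4
position: [0.5317, -0.1444, 0.0718]
ee_rot: [-3.082, -0.591, 0.003]
force: [-0.5, 7.1, 6.5]
width: 0.234
gripper_force: 30.0
```

>>> jog_arm([
  [[0.18, -0.27, 0], [0, 0, 0], 0.1],
  [[0.37, -0.54, 0], [0, 0, 0], 0.1],
  [[0.58, -0.79, 0], [0, 0, 0], 0.1],
  [[0.79, -1.03, 0], [0, 0, 0], 0.1],
  [[1.02, -1.26, 0], [0, 0, 0], 0.1],
  [[1.25, -1.48, 0], [0, 0, 0], 0.1],
  [[1.51, -1.68, 0], [0, 0, 0], 0.1],
  [[1.77, -1.88, 0], [0, 0, 0], 0.1],
])

```text
clock: 8.4
position: [0.5507, -0.1658, 0.0718]
ee_rot: [-3.085, -0.589, -0.0]
force: [1.5, 5.0, 3.6]
width: 0.234
gripper_force: 30.0
```

>>> jog_arm([
  [[-0.26, 0.2, 0], [0, 0, 0], 0.1],
  [[-0.52, 0.4, 0], [0, 0, 0], 0.1],
  [[-0.75, 0.62, 0], [0, 0, 0], 0.1],
  [[-0.98, 0.85, 0], [0, 0, 0], 0.1],
  [[-1.19, 1.09, 0], [0, 0, 0], 0.1],
  [[-1.4, 1.34, 0], [0, 0, 0], 0.1],
])

```text
clock: 9.15
position: [0.5374, -0.1531, 0.0719]
ee_rot: [3.085, 0.588, 0.002]
force: [5.1, 2.7, -0.8]
width: 0.234
gripper_force: 30.0
```

>>> jog_arm([
  [[-0.19, 0.27, 0], [0, 0, 0], 0.1],
  [[-0.37, 0.54, 0], [0, 0, 0], 0.1],
])

```text
clock: 9.4
position: [0.534, -0.1483, 0.0719]
ee_rot: [3.085, 0.587, 0.003]
force: [7.8, -0.9, -3.2]
width: 0.229
gripper_force: 30.0
```

>>> jog_arm([
  [[-0.16, 0.28, 0], [0, 0, 0], 0.1],
  [[-0.31, 0.57, 0], [0, 0, 0], 0.1],
])

```text
clock: 9.65
position: [0.5316, -0.1442, 0.0719]
ee_rot: [3.083, 0.585, 0.005]
force: [9.8, -5.3, -6.1]
width: 0.231
gripper_force: 30.0
```

>>> jog_arm([
  [[-0.12, 0.3, 0], [0, 0, 0], 0.1],
  [[-0.24, 0.6, 0], [0, 0, 0], 0.1],
])

```text
clock: 9.9
position: [0.5293, -0.1396, 0.0719]
ee_rot: [3.082, 0.583, 0.005]
force: [10.0, -10.0, -7.0]
width: 0.236
gripper_force: 30.0
```

>>> jog_arm([
  [[-0.09, 0.31, 0], [0, 0, 0], 0.1],
  [[-0.18, 0.62, 0], [0, 0, 0], 0.1],
])

```text
clock: 10.15
position: [0.5273, -0.1342, 0.0719]
ee_rot: [3.082, 0.581, 0.004]
force: [8.5, -12.1, -5.7]
width: 0.233
gripper_force: 30.0
```

>>> jog_arm([
  [[-0.06, 0.32, 0], [0, 0, 0], 0.1],
  [[-0.12, 0.64, 0], [0, 0, 0], 0.1],
])

```text
clock: 10.4
position: [0.5256, -0.1279, 0.0719]
ee_rot: [3.082, 0.581, 0.003]
force: [7.3, -10.1, -3.7]
width: 0.233
gripper_force: 30.0
```

>>> jog_arm([
  [[-0.02, 0.32, 0], [0, 0, 0], 0.1],
  [[-0.05, 0.65, 0], [0, 0, 0], 0.1],
])

```text
clock: 10.65
position: [0.5245, -0.1204, 0.0719]
ee_rot: [3.083, 0.582, 0.001]
force: [4.1, -6.2, -1.1]
width: 0.232
gripper_force: 30.0
```

>>> jog_arm([
  [[0.01, 0.32, 0], [0, 0, 0], 0.1],
  [[0.02, 0.65, 0], [0, 0, 0], 0.1],
])

```text
clock: 10.9
position: [0.5243, -0.1116, 0.0718]
ee_rot: [3.085, 0.585, 0.0]
force: [3.5, -1.1, 1.4]
width: 0.233
gripper_force: 30.0
```

>>> jog_arm([
  [[0.04, 0.32, 0], [0, 0, 0], 0.1],
  [[0.09, 0.64, 0], [0, 0, 0], 0.1],
])

```text
clock: 11.15
position: [0.5253, -0.1037, 0.0718]
ee_rot: [3.086, 0.588, 0.001]
force: [3.5, -2.0, 0.8]
width: 0.232
gripper_force: 30.0
```

>>> jog_arm([
  [[0.07, 0.31, 0], [0, 0, 0], 0.1],
  [[0.15, 0.63, 0], [0, 0, 0], 0.1],
])

```text
clock: 11.4
position: [0.5268, -0.0973, 0.0718]
ee_rot: [3.086, 0.588, 0.001]
force: [5.4, -2.8, 0.1]
width: 0.231
gripper_force: 30.0
```

>>> jog_arm([
  [[-0.08, -0.31, 0], [0, 0, 0], 0.1],
  [[-0.15, -0.63, 0], [0, 0, 0], 0.1],
  [[-0.2, -0.95, 0], [0, 0, 0], 0.1],
  [[-0.24, -1.27, 0], [0, 0, 0], 0.1],
  [[-0.26, -1.59, 0], [0, 0, 0], 0.1],
  [[-0.26, -1.92, 0], [0, 0, 0], 0.1],
  [[-0.24, -2.24, 0], [0, 0, 0], 0.1],
  [[-0.21, -2.57, 0], [0, 0, 0], 0.1],
])

```text
clock: 12.4
position: [0.5245, -0.1206, 0.0718]
ee_rot: [-3.083, -0.591, -0.001]
force: [3.8, 9.4, 3.5]
width: 0.231
gripper_force: 30.0
```

>>> jog_arm([
  [[0.06, -0.32, 0], [0, 0, 0], 0.1],
  [[0.12, -0.64, 0], [0, 0, 0], 0.1],
])

```text
clock: 12.65
position: [0.5251, -0.1256, 0.0718]
ee_rot: [-3.081, -0.592, 0.001]
force: [2.1, 13.2, 6.1]
width: 0.232
gripper_force: 30.0
```

>>> jog_arm([
  [[0.09, -0.31, 0], [0, 0, 0], 0.1],
  [[0.18, -0.62, 0], [0, 0, 0], 0.1],
])

```text
clock: 12.9
position: [0.5263, -0.1312, 0.0717]
ee_rot: [-3.08, -0.592, 0.002]
force: [-1.2, 13.1, 9.4]
width: 0.231
gripper_force: 30.0
```

>>> jog_arm([
  [[0, 0, 0], [0, 0, 0], 0.1],
  [[0, 0, 0], [0, 0, 0], 0.1],
])

```text
clock: 13.15
position: [0.5266, -0.132, 0.0717]
ee_rot: [-3.081, -0.592, 0.002]
force: [1.0, 10.6, 6.8]
width: 0.231
gripper_force: 30.0
```

>>> jog_arm([
  [[-0.02, 0.1, 0], [0, 0, 0], 0.1],
  [[-0.04, 0.2, 0], [0, 0, 0], 0.1],
  [[-0.04, 0.2, 0], [0, 0, 0], 0.1],
  [[-0.04, 0.2, 0], [0, 0, 0], 0.1],
])

```text
clock: 13.65
position: [0.5266, -0.1317, 0.0718]
ee_rot: [-3.083, -0.59, 0.001]
force: [2.7, 6.1, 5.7]
width: 0.23
gripper_force: 30.0
```

>>> jog_arm([
  [[0.03, 0.1, 0], [0, 0, 0], 0.1],
  [[0.05, 0.2, -0.03], [0, 0, 0], 0.1],
  [[0.05, 0.25, -0.05], [0, 0, 0], 0.1],
  [[0.05, 0.25, -0.05], [0, 0, 0], 0.1],
])

```text
clock: 14.15
position: [0.5266, -0.1316, 0.0717]
ee_rot: [3.086, 0.587, -0.002]
force: [-1.3, -0.2, 10.8]
width: 0.236
gripper_force: 30.0
```

>>> jog_arm([
  [[0, 0, 0], [0, 0, 0], 0.35],
  [[0, 0, 0], [0, 0, 0], 0.45],
  [[0, 0, 0], [0, 0, 0], 0.45],
  [[0, 0, 0], [0, 0, 0], 0.45],
])

```text
clock: 14.65
position: [0.5271, -0.1312, 0.071]
ee_rot: [-3.086, -0.588, 0.001]
force: [-0.4, 0.0, -0.2]
width: 0.448
gripper_force: 0.0
```

>>> jog_arm([
  [[0, 0, 2], [0, 0, 0], 0.45],
  [[0, 0, 6], [0, 0, 0], 0.5],
  [[0, 0, 11], [0, 0, 0], 0.6],
  [[0, 0, 11], [0, 0, 0], 0.6],
  [[0, 0, 11], [0, 0, 0], 0.6],
])

```text
clock: 15.28
position: [0.527, -0.1311, 0.1808]
ee_rot: [3.086, 0.588, -0.001]
force: [0.8, 0.4, 0.1]
width: 0.598
gripper_force: 0.0
```

```bash
python3 - <<'E'
from h import *
s=arm.observe();print(s['position'],s['ee_rot'],s['force'])
d=save('wrist','w1');np.savez('pics/s1',p=s['position'],r=s['ee_rot'])
E
```

```text
[ 0.52703691 -0.13114777  0.18082748] [ 3.08598005e+00  5.88219629e-01 -8.10946068e-04] [0.81364566 0.38486459 0.12727212]
```

View pics/w1.png

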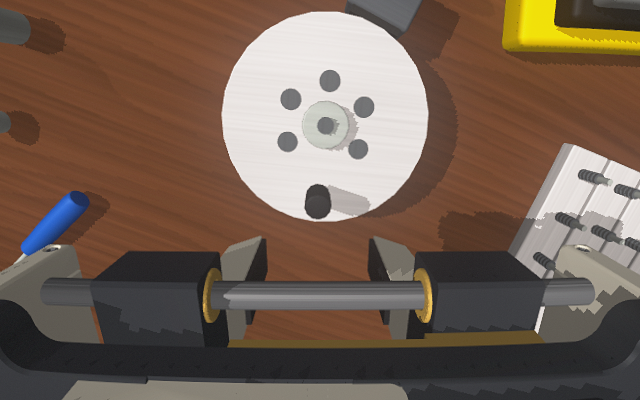

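The wheel is free: knob top at (318,206), cap at (326,125), fingers clear. Next is the marker.

```bash
python3 - <<'E'
from h import *
d=dict(np.load('pics/w1.npz'));s=np.load('pics/s1.npz')
k=wproj(d,s['p'],s['r'],318,206,.097);c=wproj(d,s['p'],s['r'],326,125,.069);v=(k-c)[:2];print(k,c,np.hypot(*v),np.degrees(np.arctan2(v[1],v[0])))
E
```

```text
[ 0.52708327 -0.13222247  0.097     ] [ 0.5860942  -0.11595524  0.069     ] 0.061212024361405486 -164.58834261052596
```

>>> jog_arm([
  [[-2.8, 45.6, 0], [0, 0, 0], 0.6],
  [[-2.8, 45.6, 0], [0, 0, 0], 0.6],
  [[-2.8, 45.6, 0], [0, 0, 0], 0.6],
  [[-2.8, 45.6, 0], [0, 0, 0], 0.6],
  [[-2.8, 45.6, 0], [0, 0, 0], 0.6],
  [[-2.8, 45.6, 0], [0, 0, 0], 0.6],
  [[-2.8, 45.6, 0], [0, 0, 0], 0.6],
  [[-2.8, 45.6, 0], [0, 0, 0], 0.6],
])

```text
clock: 16.32
position: [0.4969, 0.3294, 0.1796]
ee_rot: [-3.083, -0.597, 0.004]
force: [-0.6, -1.1, 0.4]
width: 0.599
gripper_force: 0.0
```

>>> jog_arm([
  [[0, 0, -3], [0, 0, 0], 0.5],
  [[0, 0, -6], [0, 0, 0], 0.5],
  [[0, 0, -6], [0, 0, 0], 0.5],
  [[0, 0, -6], [0, 0, 0], 0.5],
])

```text
clock: 16.82
position: [0.4998, 0.3246, 0.1216]
ee_rot: [3.086, 0.587, -0.0]
force: [-0.1, -0.6, -0.0]
width: 0.498
gripper_force: 0.0
```

```bash
python3 - <<'E'
from h import *
s=arm.observe();print(s['position'],s['ee_rot'],s['force'])
d=save('wrist','w2');np.savez('pics/s2',p=s['position'],r=s['ee_rot'])
E
```

```text
[0.49981519 0.32458032 0.12164684] [ 3.08606027e+00  5.87351325e-01 -1.10558566e-04] [-0.12229519 -0.60177015 -0.02026796]
```

View pics/w2.png

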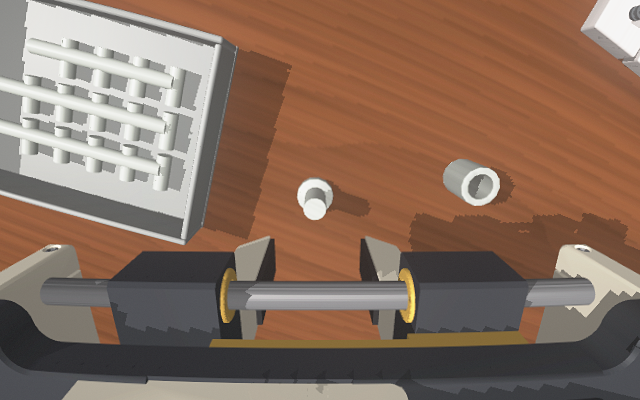

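The marker's foot is at about (316,194) and its stem top at (315,208), between the fingers.

```bash
python3 - <<'E'
from h import *
d=dict(np.load('pics/w2.npz'));s=np.load('pics/s2.npz')
print(wproj(d,s['p'],s['r'],315,208.5,.044),wproj(d,s['p'],s['r'],315,195,.008),s['p'])
E
```

```text
[0.49901726 0.3256742  0.044     ] [0.4994178  0.32602476 0.008     ] [0.49981519 0.32458032 0.12164684]
```

>>> jog_arm([
  [[-0.05, 0.1, -4], [0, 0, 0], 0.5],
  [[-0.05, 0.1, -8], [0, 0, 0], 0.5],
  [[-0.05, 0.1, -10], [0, 0, 0], 0.5],
  [[-0.05, 0.1, -10.7], [0, 0, 0], 0.5],
  [[-0.05, 0.1, -10.7], [0, 0, 0], 0.5],
  [[-0.05, 0.1, -10.7], [0, 0, 0], 0.5],
])

```text
clock: 17.62
position: [0.4998, 0.3265, 0.0156]
ee_rot: [-3.085, -0.588, -0.003]
force: [0.1, -0.3, -0.5]
width: 0.503
gripper_force: 0.0
```

>>> jog_arm([
  [[0, 0, 0], [0, 0, 0], 0.25],
  [[0, 0, 0], [0, 0, 0], 0.2],
  [[0, 0, 0], [0, 0, 0], 0.1],
  [[0, 0, 0], [0, 0, 0], 0.1],
  [[0, 0, 0], [0, 0, 0], 0.1],
], newtons=25)

```text
clock: 18.25
position: [0.499, 0.3259, 0.0144]
ee_rot: [-3.086, -0.588, -0.0]
force: [0.2, 0.3, 2.3]
width: 0.182
gripper_force: 25.0
```

>>> jog_arm([
  [[0, 0, 2], [0, 0, 0], 0.1],
  [[0, 0, 6], [0, 0, 0], 0.1],
  [[0, 0, 11], [0, 0, 0], 0.1],
  [[0, 0, 15], [0, 0, 0], 0.1],
  [[2, -5, 15], [0, 0, 0], 0.1],
  [[4, -10, 15], [0, 0, 0], 0.1],
  [[6, -15, 15], [0, 0, 0], 0.1],
])

```text
clock: 19.12
position: [0.5593, 0.1743, 0.1642]
ee_rot: [3.086, 0.589, -0.0]
force: [0.2, -0.0, -0.9]
width: 0.182
gripper_force: 25.0
```

>>> jog_arm([
  [[1.4, -4.2, 0], [0, 0, 0], 0.1],
  [[2.8, -8.5, 0], [0, 0, 0], 0.1],
  [[4.2, -12.8, 0], [0, 0, 0], 0.1],
  [[5.6, -17, 0], [0, 0, 0], 0.1],
  [[7, -21.3, 0], [0, 0, 0], 0.1],
  [[8.5, -25.5, 0], [0, 0, 0], 0.1],
  [[9.7, -29.6, 0], [0, 0, 0], 0.1],
  [[9.7, -29.6, 0], [0, 0, 0], 0.1],
])

```text
clock: 20.12
position: [0.6558, -0.1257, 0.1633]
ee_rot: [3.086, 0.578, -0.002]
force: [0.5, 0.5, -1.8]
width: 0.181
gripper_force: 25.0
```

>>> jog_arm([
  [[0, 0, 0], [0, 0, 0], 0.1],
  [[0, 0, 0], [0, 0, 0], 0.1],
])

```text
clock: 20.38
position: [0.6558, -0.1183, 0.1642]
ee_rot: [-3.085, -0.591, 0.0]
force: [-0.5, 0.2, -1.1]
width: 0.185
gripper_force: 25.0
```

```bash
python3 - <<'E'
from h import *
s=arm.observe();print(s['position'],s['ee_rot'],s['force'],s['width'])
d=save('wrist','w3');np.savez('pics/s3',p=s['position'],r=s['ee_rot'])
E
```

```text
[ 0.65578991 -0.11833568  0.16421143] [-3.08454945e+00 -5.91320326e-01  1.40009075e-04] [-0.52517751  0.15409917 -1.08324222] 0.18531115997438355
```

View pics/w3.png

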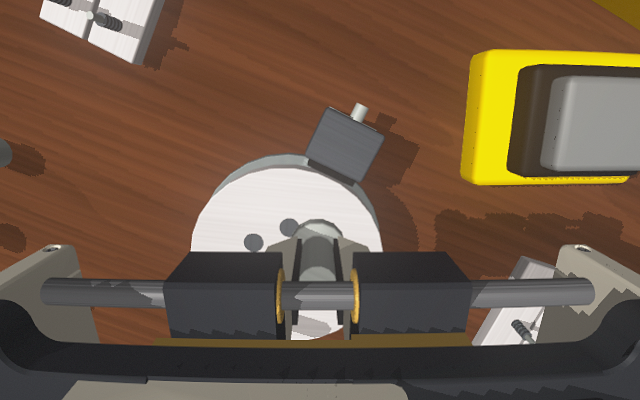

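The marker hangs upright in the fingers above the wheel's rim. The shoe block is at about (345,145), as expected, so lower it.

>>> jog_arm([
  [[0, -0.1, -3], [0, 0, 0], 0.1],
  [[0, -0.1, -6], [0, 0, 0], 0.1],
  [[0, -0.1, -7.5], [0, 0, 0], 0.1],
  [[0, -0.1, -8.5], [0, 0, 0], 0.1],
  [[0, -0.1, -8.8], [0, 0, 0], 0.1],
  [[0, -0.1, -8.8], [0, 0, 0], 0.1],
  [[0, -0.1, -8.8], [0, 0, 0], 0.1],
])

```text
clock: 21.3
position: [0.6566, -0.1207, 0.0775]
ee_rot: [3.086, 0.589, 0.002]
force: [-1.9, 2.4, 5.3]
width: 0.183
gripper_force: 27.2
```

>>> jog_arm([
  [[0, 0, -0.1], [0, 0, 0], 0.1],
  [[0, 0, -0.2], [0, 0, 0], 0.1],
  [[0, 0, -0.3], [0, 0, 0], 0.1],
  [[0, 0, -0.3], [0, 0, 0], 0.1],
])

```text
clock: 21.8
position: [0.6572, -0.1207, 0.0762]
ee_rot: [3.085, 0.588, 0.005]
force: [-5.5, 1.0, 19.7]
width: 0.184
gripper_force: 33.6
```

>>> jog_arm([
  [[0, 0, 0.3], [0, 0, 0], 0.1],
  [[0, 0, 0.5], [0, 0, 0], 0.1],
  [[0, 0, 0.6], [0, 0, 0], 0.1],
  [[0, 0, 0.6], [0, 0, 0], 0.1],
])

```text
clock: 22.3
position: [0.6559, -0.1213, 0.079]
ee_rot: [3.086, 0.588, -0.0]
force: [-0.1, 0.1, -0.4]
width: 0.185
gripper_force: 25.0
```

```bash
python3 - <<'E'
from h import *
s=arm.observe();print(s['position'],s['ee_rot'],s['force'],s['ft_torque'],s['width'])
a=save('scene','sc4')['img'][95:215,180:330];b=save('wrist','w4')['img'][140:340,200:440]
a=cv2.resize(a,(500,400),interpolation=2);b=cv2.resize(b,(300,250),interpolation=2)
b=np.vstack([b,np.zeros((150,300,3),np.uint8)])
cv2.imwrite('pics/c4.png',np.hstack([a,b])[:,:,::-1])
E
```

```text
[ 0.65594908 -0.12132719  0.07899175] [ 3.08595857e+00  5.87982610e-01 -3.17592758e-04] [-0.1035329   0.13502839 -0.4330381 ] [ 0.0083329  -0.00110512 -0.07297575] 0.18450051590640967
```

View pics/c4.png

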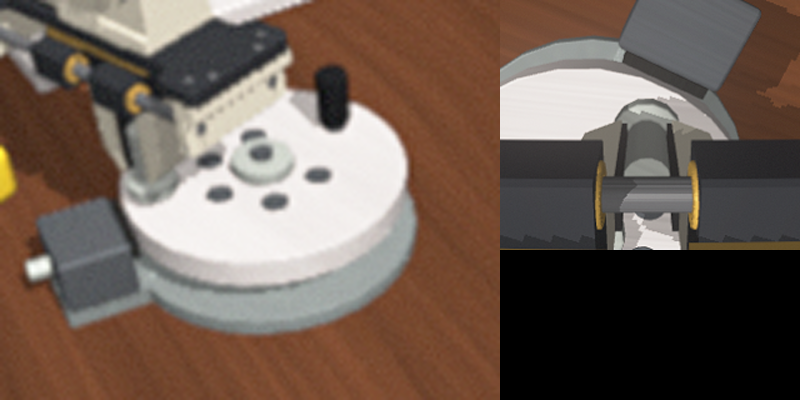

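The crop shows the marker's foot just above the rim beside the shoe. The grip may have slipped or tilted, so I'll measure it with wrist depth.

```bash
python3 - <<'E'
from h import *
for n in('w3','w4'):
    d=dict(np.load('pics/'+n+'.npz'));Z=d['depth'];v,u=np.mgrid[0:400,0:640]
    K=np.array([[d['fx'],0,d['cx']],[0,d['fy'],d['cy']],[0,0,1.]])
    q=cv2.undistortPoints(np.stack([u,v],-1).reshape(-1,1,2).astype(float),K,d['dist_coeffs'])[:,0]
    z=Z.reshape(-1);P=np.c_[q*z[:,None],z,np.ones(len(z))]@np.array(d['mount']).T
    m=(z>0)&(abs(P[:,1])<.022)&(abs(P[:,0])<.04)&(P[:,2]>-.05)&(P[:,2]<.03)
    Q=P[m,:3];print(n,len(Q))
    for lo in np.arange(-.05,.03,.004):
        w=Q[(Q[:,2]>=lo)&(Q[:,2]<lo+.004)]
        if len(w):print(round(lo*1e3),len(w),(w.min(0)*1e3).round(1)[:2],(w.max(0)*1e3).round(1)[:2])
    c=abs(Q[:,1])<.006
    print((Q[c][::max(1,c.sum()//30)]*1e3).round(0).tolist())
E
```

```text
w3 4046
-50 162 [-11.7 -10.5] [-2.2 10.8]
-46 123 [-10.7 -12.9] [11.3 13.2]
-42 132 [ -9.6 -13.2] [11.1 13.5]
-38 150 [  4.7 -14.5] [11.3 14.7]
-34 307 [  1.4 -14.9] [11.4 15.6]
-30 586 [  0.7 -15.3] [11.1 16.1]
-26 281 [  3.1 -15.7] [11.3 16.5]
-22 298 [  2.6 -21.9] [11.2 21.7]
-18 290 [  3.  -21.9] [11.2 21.9]
-14 307 [  2.5 -22. ] [10.8 21.8]
-10 257 [  2.8 -21.2] [10.7 21. ]
-6 193 [  2.4 -16.3] [10.8 17.3]
-2 121 [  1.1 -12. ] [10.3 13.4]
2 516 [  1.  -12.5] [15.2 13.4]
6 217 [  5.9 -13.8] [15.4 14.8]
10 105 [  4.1 -14.1] [15.4 15.2]
14 1 [14.5 -3.3] [14.5 -3.3]
[[15.0, -3.0, 14.0], [15.0, 5.0, 11.0], [14.0, -5.0, 7.0], [13.0, -3.0, 7.0], [12.0, -0.0, 6.0], [11.0, 2.0, 6.0], [11.0, 4.0, 5.0], [8.0, -6.0, 5.0], [8.0, -4.0, 4.0], [8.0, -1.0, -0.0], [8.0, 1.0, -2.0], [8.0, 3.0, -3.0], [7.0, 5.0, -5.0], [6.0, 6.0, -5.0], [7.0, -4.0, -11.0], [7.0, -4.0, -13.0], [7.0, -4.0, -15.0], [7.0, -4.0, -17.0], [7.0, -5.0, -20.0], [7.0, -6.0, -21.0], [7.0, 5.0, -22.0], [8.0, 4.0, -26.0], [9.0, 2.0, -29.0], [8.0, 0.0, -30.0], [7.0, -2.0, -29.0], [5.0, -4.0, -29.0], [5.0, 5.0, -30.0], [4.0, 3.0, 
[... 638 characters left out ...]
]
18 9 [ -0.4 -21. ] [22.3 15.1]
22 1704 [ -3.3 -22. ] [26.1 22. ]
26 1908 [  8.6 -21.9] [40. 22.]
[[40.0, -6.0, 29.0], [38.0, -3.0, 29.0], [35.0, -3.0, 29.0], [33.0, -2.0, 29.0], [30.0, 0.0, 29.0], [27.0, 3.0, 30.0], [25.0, 4.0, 28.0], [22.0, 3.0, 28.0], [20.0, -1.0, 24.0], [18.0, -0.0, 23.0], [16.0, -1.0, 23.0], [13.0, -2.0, 25.0], [15.0, -1.0, 12.0], [14.0, -4.0, 7.0], [13.0, 3.0, 5.0], [11.0, -1.0, 5.0], [9.0, 6.0, 6.0], [8.0, 1.0, 2.0], [7.0, -4.0, -1.0], [8.0, 3.0, -6.0], [7.0, -3.0, -10.0], [8.0, 1.0, -15.0], [8.0, 4.0, -17.0], [7.0, -5.0, -20.0], [8.0, -4.0, -25.0], [7.0, -3.0, -27.0], [7.0, -3.0, -28.0], [6.0, -3.0, -29.0], [4.0, -2.0, -29.0], [2.0, -2.0, -29.0], [1.0, -2.0, -30.0]]
```

```bash
cat >> h.py <<'E'
def cloud(d):
    Z=d['depth'];v,u=np.mgrid[0:400,0:640]
    K=np.array([[d['fx'],0,d['cx']],[0,d['fy'],d['cy']],[0,0,1.]])
    q=cv2.undistortPoints(np.stack([u,v],-1).reshape(-1,1,2).astype(float),K,d['dist_coeffs'])[:,0]
    z=Z.reshape(-1);C=np.c_[q*z[:,None],z]
    R=cv2.Rodrigues(np.array(d['rvec'],float))[0];return ((C-np.array(d['tvec']).ravel())@R)[:,:3].reshape(400,640,3)
E
python3 - <<'E'
from h import *
P=cloud(dict(np.load('pics/top0.npz'))).reshape(-1,3)
for nm,(x0,x1,y0,y1) in dict(wheel=(.62,.67,-.16,-.08),shoe=(.685,.72,-.14,-.10),yellow=(.68,.9,-.45,-.2),peg6=(.68,.85,.03,.16)).items():
    m=(P[:,0]>x0)&(P[:,0]<x1)&(P[:,1]>y0)&(P[:,1]<y1)&(P[:,2]>.02);Q=P[m]
    print(nm,len(Q),Q.min(0).round(3) if len(Q) else '',Q.max(0).round(3) if len(Q) else '',np.median(Q[:,2]).round(4) if len(Q) else '')
d=dict(np.load('pics/sc4.npz'));S=cloud(d)
for v in range(134,162,2): print(v,[tuple((S[v,u]*1e3).round(0).astype(int)) for u in range(216,240,4)])
E
```

```text
wheel 1011 [ 0.62  -0.16   0.051] [ 0.67  -0.08   0.059] 0.0554
shoe 358 [ 0.685 -0.14   0.047] [ 0.72  -0.101  0.054] 0.05
yellow 4990 [ 0.717 -0.392  0.02 ] [ 0.881 -0.206  0.099] 0.0688
peg6 679 [0.701 0.068 0.02 ] [0.85  0.159 0.059] 0.0213
134 [(np.int64(667), np.int64(-123), np.int64(109)), (np.int64(660), np.int64(-122), np.int64(107)), (np.int64(659), np.int64(-97), np.int64(121)), (np.int64(652), np.int64(-95), np.int64(119)), (np.int64(643), np.int64(-96), np.int64(116)), (np.int64(819), np.int64(497), np.int64(534))]
136 [(np.int64(667), np.int64(-126), np.int64(102)), (np.int64(662), np.int64(-115), np.int64(107)), (np.int64(659), np.int64(-99), np.int64(115)), (np.int64(652), np.int64(-95), np.int64(115)), (np.int64(644), np.int64(-96), np.int64(111)), (np.int64(658), np.int64(-27), np.int64(158))]
138 [(np.int64(668), np.int64(-127), np.int64(97)), (np.int64(663), np.int64(-116), np.int64(102)), (np.int64(659), np.int64(-100), np.int64(110)), (np.int64(654), np.int64(-94), np.int64(112)), (np.int64(645), np.int64(-96), np.int64(107)), (np.int64(659), np.int64(-25), np.i
[... 2463 characters left out ...]
5), np.int64(-116), np.int64(54)), (np.int64(648), np.int64(-109), np.int64(55)), (np.int64(641), np.int64(-104), np.int64(56))]
158 [(np.int64(677), np.int64(-128), np.int64(50)), (np.int64(671), np.int64(-117), np.int64(55)), (np.int64(665), np.int64(-112), np.int64(56)), (np.int64(657), np.int64(-110), np.int64(54)), (np.int64(651), np.int64(-103), np.int64(56)), (np.int64(643), np.int64(-100), np.int64(55))]
160 [(np.int64(679), np.int64(-121), np.int64(50)), (np.int64(674), np.int64(-110), np.int64(56)), (np.int64(666), np.int64(-108), np.int64(54)), (np.int64(659), np.int64(-104), np.int64(54)), (np.int64(653), np.int64(-98), np.int64(55)), (np.int64(646), np.int64(-93), np.int64(55))]
```

Both depth views show about 9 mm of clear air under the foot, so something else touched. I'll probe again gently and read the moment to locate the contact.

>>> jog_arm([
  [[0, 0, -0.1], [0, 0, 0], 0.1],
  [[0, 0, -0.2], [0, 0, 0], 0.1],
  [[0, 0, -0.25], [0, 0, 0], 0.1],
  [[0, 0, -0.25], [0, 0, 0], 0.1],
])

```text
clock: 22.9
position: [0.6562, -0.1212, 0.0775]
ee_rot: [3.086, 0.588, 0.001]
force: [-1.7, -0.3, 7.0]
width: 0.183
gripper_force: 28.3
```

```bash
python3 - <<'E'
from h import *
s=arm.observe();f=s['force'];t=s['ft_torque'];print(s['position'],s['ee_rot'],f,t,s['gripper_force'],s['joints'])
print('if at tcp origin: offset xy of vertical force', -t[1]/f[2], t[0]/f[2])
E
```

```text
[ 0.65620014 -0.12118606  0.07749074] [3.08569388e+00 5.88052513e-01 9.17632358e-04] [-1.66954001 -0.25000158  6.9582066 ] [0.05138901 0.51821541 0.05222606] 28.273493349552155 [ 0.26936845  0.65973261 -0.26168358  1.5975784   0.20242783  0.91033594
 -1.25848865]
if at tcp origin: offset xy of vertical force -0.07447542782952496 0.007385381147571724
```

>>> jog_arm([
  [[0, 0, 0.4], [0, 0, 0], 0.1],
  [[0.5, 0, 0.4], [0, 0, 0], 0.1],
  [[1.0, 0, 0.4], [0, 0, 0], 0.1],
  [[1.0, 0, 0.2], [0, 0, 0], 0.1],
  [[1.0, 0, 0.05], [0, 0, 0], 0.1],
  [[1.0, 0, -0.05], [0, 0, 0], 0.1],
  [[1.0, 0, -0.05], [0, 0, 0], 0.1],
])

```text
clock: 23.78
position: [0.666, -0.1211, 0.0765]
ee_rot: [3.086, 0.588, 0.0]
force: [-1.1, 0.4, 1.6]
width: 0.185
gripper_force: 26.5
```

```bash
python3 - <<'E'
from h import *
s=arm.observe();f=s['force'];t=s['ft_torque'];print(s['position'],f,t,s['gripper_force'])
d=save('scene','sc5');S=cloud(d)
for v in range(144,162,1): print(v,[(S[v,u]*1e3).round(0).astype(int).tolist() for u in range(208,236,4)])
E
```

```text
[ 0.66602983 -0.12111326  0.07653461] [-1.08623698  0.38407658  1.63900273] [ 0.06976415  0.2001578  -0.02781308] 26.54750207439065
144 [[659, -254, -1], [678, -128, 86], [673, -118, 90], [670, -99, 101], [663, -95, 101], [655, -98, 95], [667, -28, 144]]
145 [[660, -251, -1], [680, -124, 86], [673, -118, 88], [670, -99, 98], [663, -96, 98], [655, -98, 93], [668, -27, 143]]
146 [[661, -249, -2], [680, -126, 83], [674, -118, 86], [670, -101, 95], [664, -96, 95], [655, -99, 90], [635, -140, 56]]
147 [[663, -243, -1], [680, -128, 79], [674, -117, 84], [670, -102, 92], [664, -96, 93], [656, -98, 88], [637, -136, 57]]
148 [[664, -239, -1], [680, -129, 76], [674, -121, 79], [671, -101, 90], [665, -94, 92], [645, -140, 55], [638, -135, 55]]
149 [[666, -236, -1], [658, -229, 1], [674, -123, 75], [671, -103, 87], [665, -95, 89], [652, -116, 70], [640, -130, 56]]
150 [[667, -234, -3], [659, -227, -1], [674, -123, 72], [672, -102, 85], [660, -115, 72], [652, -115, 69], [640, -128, 55]]
151 [[668, -230, -2], [660, -224, -2], [676, -118, 74], [672, -103, 83], [662, -111, 73], [654, -112, 69], [642
[... 549 characters left out ...]
679, -113, 66], [673, -107, 68], [665, -107, 64], [655, -114, 55], [819, 497, 534]]
157 [[690, -139, 51], [683, -136, 50], [680, -114, 63], [673, -107, 65], [663, -116, 55], [656, -111, 55], [649, -106, 55]]
158 [[691, -137, 50], [684, -133, 49], [677, -128, 50], [672, -114, 57], [664, -113, 55], [658, -108, 55], [650, -106, 54]]
159 [[693, -130, 53], [685, -130, 50], [678, -125, 50], [673, -114, 55], [666, -110, 55], [659, -104, 56], [652, -101, 55]]
160 [[693, -130, 50], [687, -124, 52], [679, -121, 50], [674, -111, 55], [667, -105, 56], [660, -102, 55], [653, -97, 56]]
161 [[695, -127, 51], [688, -122, 51], [680, -120, 49], [675, -108, 55], [668, -103, 56], [661, -99, 55], [654, -96, 54]]
```

```bash
python3 - <<'E'
import cv2
a=cv2.imread('pics/sc5.png') if 0 else None
import numpy as np
a=np.load('pics/sc5.npz')['img'][0:210,80:360]
cv2.imwrite('pics/c5.png',cv2.resize(a,(800,600),interpolation=2)[:,:,::-1])
E
```

```text
(no output)
```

View pics/c5.png

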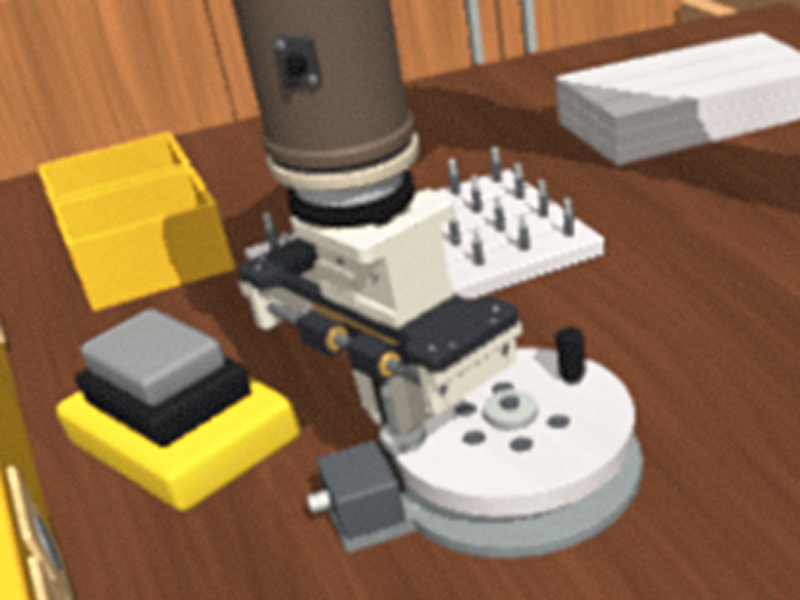

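The gripper body, knob, hub and yellow parts all look clear. I'll probe a little to the side of the spot.

>>> jog_arm([
  [[0, 0, 0.4], [0, 0, 0], 0.1],
  [[-0.5, 0.7, 0.4], [0, 0, 0], 0.1],
  [[-1.0, 1.4, 0.3], [0, 0, 0], 0.1],
  [[-1.0, 1.4, 0.1], [0, 0, 0], 0.1],
  [[-1.0, 1.4, 0.0], [0, 0, 0], 0.1],
  [[-1.0, 1.4, 0.0], [0, 0, 0], 0.1],
])

```text
clock: 24.58
position: [0.6562, -0.1058, 0.0771]
ee_rot: [-3.085, -0.589, -0.001]
force: [-2.8, 3.7, 9.8]
width: 0.181
gripper_force: 31.7
```

```bash
python3 - <<'E'
from h import *
s=arm.observe();f=s['force'];t=s['ft_torque'];print(s['position'],f,t,s['gripper_force'])
d=save('wrist','w6');np.savez('pics/s6',p=s['position'],r=s['ee_rot'])
# knob/wheel angle from scene: dark blob before/after
for n in('sc4','sc5'):
    e=dict(np.load('pics/'+n+'.npz'));k=(cv2.cvtColor(e['img'],cv2.COLOR_RGB2HSV)[...,2]<50).astype(np.uint8);k[:, :265]=0;k[:,300:]=0;k[:105]=0;k[145:]=0
    c=cv2.connectedComponentsWithStats(k);print(n,c[2][1:],c[3][1:])
E
```

```text
[ 0.65617895 -0.10577229  0.07712014] [-2.75224029  3.71431408  9.77766401] [ 0.68785869  0.77861896 -0.04628109] 31.689604371786118
sc4 [[275 115   9  18 136]] [[279.30882353 123.27941176]]
sc5 [[275 115   9  18 134]] [[279.19402985 123.43283582]]
```

>>> jog_arm([
  [[0, 0, 0.4], [0, 0, 0], 0.1],
  [[-1, 2, 0.6], [0, 0, 0], 0.1],
  [[-2, 4, 0.6], [0, 0, 0], 0.1],
  [[-2.5, 4.5, 0.3], [0, 0, 0], 0.1],
  [[-2.5, 4.5, 0.1], [0, 0, 0], 0.1],
  [[-2.5, 4.5, 0], [0, 0, 0], 0.1],
  [[-2.5, 4.5, 0], [0, 0, 0], 0.1],
  [[-2.5, 4.5, 0], [0, 0, 0], 0.1],
])

```text
clock: 25.62
position: [0.6311, -0.0626, 0.0762]
ee_rot: [3.086, 0.587, 0.0]
force: [-0.0, -0.3, -1.5]
width: 0.181
gripper_force: 25.0
```

```bash
python3 - <<'E'
from h import *
s=arm.observe();f=s['force'];t=s['ft_torque'];print(s['position'],f,t,s['gripper_force'])
E
```

```text
[ 0.63114431 -0.06261696  0.0761758 ] [-0.01944976 -0.32878044 -1.46920655] [ 0.01830246 -0.00035151  0.02527733] 24.999764263629913
```

There is no contact at this other spot, so the obstruction is local. Next I'll probe the outer far side, still within tolerance.

>>> jog_arm([
  [[0, 0, 0.5], [0, 0, 0], 0.1],
  [[1.5, -2.5, 1], [0, 0, 0], 0.1],
  [[2.8, -5, 1], [0, 0, 0], 0.1],
  [[3.7, -6.8, 0.8], [0, 0, 0], 0.1],
  [[3.7, -6.8, 0.4], [0, 0, 0], 0.1],
  [[3.7, -6.8, 0.2], [0, 0, 0], 0.1],
  [[3.7, -6.8, 0.05], [0, 0, 0], 0.1],
  [[3.7, -6.8, 0.05], [0, 0, 0], 0.1],
])

```text
clock: 26.62
position: [0.6679, -0.1289, 0.077]
ee_rot: [-3.085, -0.59, -0.0]
force: [-0.4, 0.3, 0.9]
width: 0.185
gripper_force: 25.4
```

```bash
python3 - <<'E'
from h import *
s=arm.observe();f=s['force'];t=s['ft_torque'];print(s['position'],f,t,s['gripper_force'])
E
```

```text
[ 0.66787016 -0.12894728  0.07695392] [-0.39840926  0.31480255  0.90887364] [0.10902249 0.13933373 0.05523442] 25.382046753074974
```

```bash
python3 - <<'E'
from h import *
d=dict(np.load('pics/w1.npz'));s=np.load('pics/s1.npz')
T=np.eye(4);T[:3,:3]=cv2.Rodrigues(s['r'])[0];T[:3,3]=s['p'];Ci=np.linalg.inv(T@d['mount'])
d['rvec']=cv2.Rodrigues(Ci[:3,:3])[0];d['tvec']=Ci[:3,3]
W=cloud(d);c=np.array([.586,-.115]);R=np.hypot(W[...,0]-c[0],W[...,1]-c[1])
m=(d['depth']>0)&(R<.1)&(R>.024)&(W[...,2]>.0575)&(W[...,2]<.14)
n,l,st,ce=cv2.connectedComponentsWithStats(m.astype(np.uint8))
for i in range(1,n):
    if st[i,4]>3: print(st[i],W[l==i].mean(0).round(4),W[l==i][:,2].max())
hsv=cv2.cvtColor(d['img'],cv2.COLOR_RGB2HSV);k=((hsv[...,2]<140)&(R<.06)).astype(np.uint8)
n,l,st,ce=cv2.connectedComponentsWithStats(k)
for i in range(1,n):
    if st[i,4]>30: P=W[l==i];print('dark',ce[i].round(),st[i,4],np.median(P,0).round(4),[round(np.percentile(P[:,2],q),4) for q in(5,95)])
E
```

```text
[305 184  27  36 772] [ 0.5288 -0.1314  0.0917] 0.09890668344825264
dark [329.  80.] 348 [ 0.6203 -0.1055  0.0558] [np.float64(0.0547), np.float64(0.0573)]
dark [290.  99.] 333 [ 0.5944 -0.0806  0.0558] [np.float64(0.0545), np.float64(0.057)]
dark [364. 107.] 330 [ 0.6114 -0.1407  0.0558] [np.float64(0.0547), np.float64(0.057)]
dark [326. 125.] 224 [ 0.586  -0.1155  0.0693] [np.float64(0.0682), np.float64(0.0706)]
dark [287. 141.] 305 [ 0.5599 -0.0903  0.056 ] [np.float64(0.0549), np.float64(0.057)]
dark [358. 149.] 294 [ 0.5768 -0.1502  0.0561] [np.float64(0.0548), np.float64(0.0572)]
dark [318. 195.] 433 [ 0.5335 -0.1296  0.093 ] [np.float64(0.066), np.float64(0.098)]
dark [349. 334.] 48376 [ 0.5536 -0.1323  0.2744] [np.float64(0.2551), np.float64(0.2917)]
```

A dark spot is the only thing visible near there and it is flat. I'll raise, yaw the tool −90° and probe again, which will show whether the gripper or the wheel is touching.

>>> jog_arm([
  [[0, 0, 2], [0, 0, 0], 0.1],
  [[-0.6, 0.5, 4], [0, 0, -10], 0.1],
  [[-1.2, 1.0, 4], [0, 0, -20], 0.1],
  [[-1.2, 1.0, 4], [0, 0, -30], 0.1],
  [[-1.2, 1.0, 4], [0, 0, -40], 0.1],
  [[-1.2, 1.0, 4], [0, 0, -50], 0.1],
  [[-1.2, 1.0, 4], [0, 0, -60], 0.1],
  [[-1.2, 1.0, 4], [0, 0, -70], 0.1],
])

```text
clock: 27.62
position: [0.6566, -0.1197, 0.1184]
ee_rot: [-2.861, 1.295, -0.002]
force: [0.2, -0.9, -1.2]
width: 0.183
gripper_force: 25.0
```

>>> jog_arm([
  [[0, 0, 0], [0, 0, -10], 0.1],
  [[0, 0, 0], [0, 0, -20], 0.1],
  [[0, 0, -1.5], [0, 0, -20], 0.1],
  [[0, 0, -2.7], [0, 0, -20], 0.1],
  [[0, 0, -3.4], [0, 0, -20], 0.1],
  [[0, 0, -3.7], [0, 0, -20], 0.1],
  [[0, 0, -3.7], [0, 0, -20], 0.1],
  [[0, 0, -3.7], [0, 0, -20], 0.1],
])

```text
clock: 28.62
position: [0.6563, -0.1202, 0.0801]
ee_rot: [-2.598, 1.766, -0.001]
force: [-0.2, -0.2, -0.7]
width: 0.181
gripper_force: 25.0
```

```bash
python3 - <<'E'
from h import *
s=arm.observe();f=s['force'];t=s['ft_torque'];print(s['position'],s['ee_rot'],f,t,s['gripper_force'],s['joints'])
E
```

```text
[ 0.65625441 -0.12021901  0.08007868] [-2.59808981e+00  1.76573252e+00 -7.82384784e-04] [-0.17141263 -0.20842196 -0.70333622] [ 0.10421069  0.02083319 -0.00256471] 24.99967932701111 [ 0.01907602  0.63989903  0.12783013  1.62091942 -0.09841763  0.88650084
 -2.58053493]
```

>>> jog_arm([
  [[0, 0, -0.1], [0, 0, 0], 0.1],
  [[0, 0, -0.2], [0, 0, 0], 0.1],
  [[0, 0, -0.3], [0, 0, 0], 0.1],
  [[0, 0, -0.3], [0, 0, 0], 0.1],
])

```text
clock: 29.12
position: [0.6564, -0.1202, 0.0781]
ee_rot: [-2.598, 1.766, -0.002]
force: [-3.5, -0.2, 10.7]
width: 0.182
gripper_force: 29.0
```

```bash
python3 - <<'E'
from h import *
s=arm.observe();f=s['force'];t=s['ft_torque'];print(s['position'],s['ee_rot'],f,t,s['gripper_force'])
d=save('wrist','w7');d['rvec']=d['tvec']=np.zeros(3);C=cloud(d).reshape(-1,3);z=d['depth'].reshape(-1)
P=np.c_[C,np.ones(len(C))]@np.array(d['mount']).T
Q=P[(z>0)&(abs(P[:,1])<.006)&(P[:,0]<.05)&(P[:,2]>-.01)];print((Q[::max(1,len(Q)//25)]*1e3).round(0)[:,:3].tolist())
E
```

```text
[ 0.65639016 -0.12022096  0.07806995] [-2.59759316e+00  1.76586657e+00 -1.60347253e-03] [-3.53259618 -0.24679454 10.6755759 ] [ 0.24487564  0.76955865 -0.03934687] 29.032623432576656
[[50.0, -5.0, 78.0], [46.0, 5.0, 79.0], [40.0, -4.0, 78.0], [38.0, 1.0, 66.0], [34.0, 3.0, 65.0], [29.0, 1.0, 66.0], [36.0, 5.0, 24.0], [29.0, -3.0, 37.0], [30.0, 1.0, 23.0], [26.0, 1.0, 23.0], [24.0, -1.0, 22.0], [20.0, -3.0, 22.0], [17.0, -6.0, 23.0], [15.0, 4.0, 23.0], [16.0, 2.0, 12.0], [15.0, -1.0, 6.0], [12.0, -4.0, 6.0], [10.0, 3.0, 5.0], [8.0, -0.0, 2.0], [7.0, -5.0, -1.0], [8.0, 5.0, -9.0], [-56.0, 1.0, 23.0], [-60.0, -4.0, 22.0], [-66.0, -5.0, 23.0], [-69.0, 5.0, 22.0], [-75.0, 3.0, 23.0]]
```

Same contact height at a different yaw, so it is the marker itself meeting something. I'll check the height of the surface at the free spot.

>>> jog_arm([
  [[0, 0, 0.6], [0, 0, 0], 0.1],
  [[-1, 2, 1], [0, 0, 0], 0.1],
  [[-2, 4, 0.8], [0, 0, 0], 0.1],
  [[-2.5, 5.7, 0.4], [0, 0, 0], 0.1],
  [[-2.5, 5.7, 0.1], [0, 0, 0], 0.1],
  [[-2.5, 5.7, -0.1], [0, 0, 0], 0.1],
  [[-2.5, 5.7, -0.3], [0, 0, 0], 0.1],
  [[-2.5, 5.7, -0.3], [0, 0, 0], 0.1],
])

```text
clock: 30.18
position: [0.631, -0.064, 0.0735]
ee_rot: [2.597, -1.767, -0.0]
force: [0.3, 0.0, -0.8]
width: 0.182
gripper_force: 25.0
```

>>> jog_arm([
  [[0, 0, -0.1], [0, 0, 0], 0.1],
  [[0, 0, -0.1], [0, 0, 0], 0.1],
])

```text
clock: 30.42
position: [0.631, -0.0633, 0.0727]
ee_rot: [2.598, -1.766, -0.0]
force: [0.0, 0.0, -0.7]
width: 0.182
gripper_force: 25.0
```

>>> jog_arm([
  [[0, 0, -0.1], [0, 0, 0], 0.1],
  [[0, 0, -0.1], [0, 0, 0], 0.1],
])

```text
clock: 30.68
position: [0.6309, -0.0631, 0.0717]
ee_rot: [2.598, -1.766, -0.0]
force: [0.6, -0.6, -1.8]
width: 0.181
gripper_force: 25.0
```

>>> jog_arm([
  [[0, 0, -0.1], [0, 0, 0], 0.1],
  [[0, 0, -0.1], [0, 0, 0], 0.1],
])

```text
clock: 30.92
position: [0.6309, -0.0631, 0.0707]
ee_rot: [2.598, -1.766, -0.0]
force: [-0.7, -0.1, -0.7]
width: 0.182
gripper_force: 25.0
```

>>> jog_arm([
  [[0, 0, 1.4], [0, 0, 0], 0.1],
  [[0.5, -2.5, 1.4], [0, 0, 0], 0.1],
  [[1.0, -5.6, 1.2], [0, 0, 0], 0.1],
  [[1.0, -5.6, 0.9], [0, 0, 0], 0.1],
  [[1.0, -5.6, 0.8], [0, 0, 0], 0.1],
  [[1.0, -5.6, 0.7], [0, 0, 0], 0.1],
  [[1.0, -5.6, 0.65], [0, 0, 0], 0.1],
  [[1.0, -5.6, 0.65], [0, 0, 0], 0.1],
])

```text
clock: 31.92
position: [0.6412, -0.1179, 0.0777]
ee_rot: [-2.598, 1.764, 0.0]
force: [-1.6, 2.7, 4.3]
width: 0.182
gripper_force: 27.4
```

```bash
python3 - <<'E'
from h import *
s=arm.observe();f=s['force'];t=s['ft_torque'];print(s['position'],f,t,s['gripper_force'])
d=save('wrist','w8')
a=save('scene','sc8')
b=d['img'][60:330,160:520];cv2.imwrite('pics/c8.png',cv2.resize(b,(800,600),interpolation=2)[:,:,::-1])
E
```

```text
[ 0.64120965 -0.11794791  0.07766209] [-1.59666444  2.69263681  4.29040854] [0.79051652 0.23981755 0.01757092] 27.425129010225646
```

View pics/c8.png

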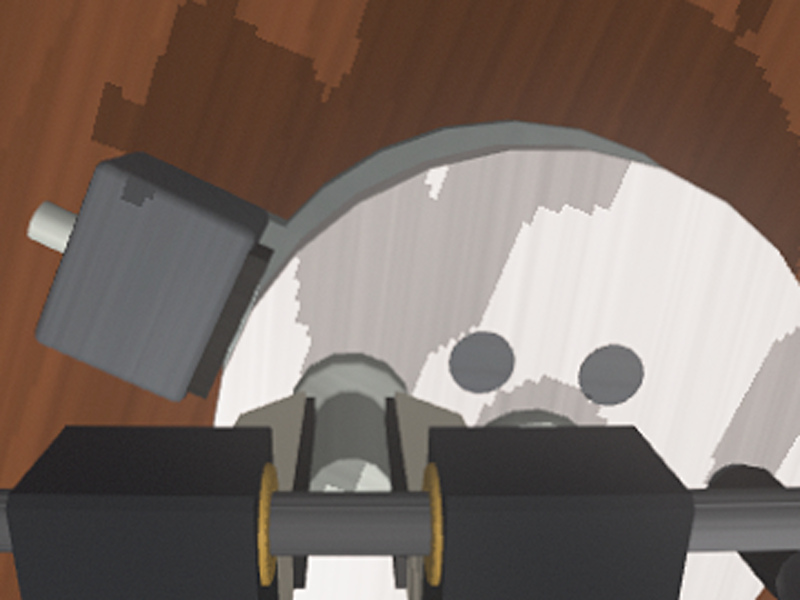

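The wheel top is visibly clear, yet six probes around the spot all meet a surface about 9 mm up. This could be a hidden bump near the high spot. I'll probe its flanks, starting with the −y side.

>>> jog_arm([
  [[0, 0, 0.6], [0, 0, 0], 0.1],
  [[0.6, -1.6, 0.6], [0, 0, 0], 0.1],
  [[1.3, -3.2, 0.5], [0, 0, 0], 0.1],
  [[1.3, -3.2, 0.2], [0, 0, 0], 0.1],
  [[1.3, -3.2, 0.1], [0, 0, 0], 0.1],
  [[1.3, -3.2, 0], [0, 0, 0], 0.1],
  [[1.3, -3.2, 0], [0, 0, 0], 0.1],
])

```text
clock: 32.9
position: [0.6539, -0.1505, 0.0772]
ee_rot: [-2.599, 1.765, 0.001]
force: [-0.4, 0.5, -1.1]
width: 0.179
gripper_force: 25.0
```

>>> jog_arm([
  [[0, 0, -0.1], [0, 0, 0], 0.1],
  [[0, 0, -0.1], [0, 0, 0], 0.1],
])

```text
clock: 33.15
position: [0.6539, -0.151, 0.0762]
ee_rot: [2.598, -1.766, -0.0]
force: [0.0, 0.2, -1.4]
width: 0.183
gripper_force: 25.0
```

Free here. Stepping lower, one millimetre at a time.

>>> jog_arm([
  [[0, 0, -0.1], [0, 0, 0], 0.1],
  [[0, 0, -0.15], [0, 0, 0], 0.1],
  [[0, 0, -0.15], [0, 0, 0], 0.1],
])

```text
clock: 33.52
position: [0.6539, -0.1511, 0.0747]
ee_rot: [2.598, -1.766, -0.0]
force: [0.5, 0.0, -1.3]
width: 0.183
gripper_force: 25.0
```

>>> jog_arm([
  [[0, 0, -0.1], [0, 0, 0], 0.1],
  [[0, 0, -0.15], [0, 0, 0], 0.1],
  [[0, 0, -0.15], [0, 0, 0], 0.1],
])

```text
clock: 33.9
position: [0.654, -0.1511, 0.0732]
ee_rot: [2.598, -1.766, -0.0]
force: [-0.1, -1.0, -0.7]
width: 0.183
gripper_force: 25.0
```

>>> jog_arm([
  [[0, 0, -0.1], [0, 0, 0], 0.1],
  [[0, 0, -0.15], [0, 0, 0], 0.1],
  [[0, 0, -0.15], [0, 0, 0], 0.1],
])

```text
clock: 34.28
position: [0.654, -0.1511, 0.0717]
ee_rot: [2.598, -1.766, -0.0]
force: [-0.4, -0.4, -0.9]
width: 0.18
gripper_force: 25.0
```

>>> jog_arm([
  [[0.1, 0.3, 0], [0, 0, 0], 0.1],
  [[0.1, 0.4, 0], [0, 0, 0], 0.1],
  [[0.1, 0.4, 0], [0, 0, 0], 0.1],
])

```text
clock: 34.65
position: [0.6551, -0.147, 0.0718]
ee_rot: [-2.598, 1.766, -0.0]
force: [0.3, 0.5, -1.2]
width: 0.181
gripper_force: 25.0
```

>>> jog_arm([
  [[0.1, 0.2, 0], [0, 0, 0], 0.1],
  [[0.1, 0.3, 0], [0, 0, 0], 0.1],
  [[0.1, 0.3, 0], [0, 0, 0], 0.1],
])

```text
clock: 35.02
position: [0.656, -0.1449, 0.0719]
ee_rot: [2.597, -1.767, 0.001]
force: [-0.0, -3.0, 0.6]
width: 0.184
gripper_force: 25.8
```

>>> jog_arm([
  [[0, 0.1, 0], [0, 0, 0], 0.1],
  [[0, 0.2, 0], [0, 0, 0], 0.1],
  [[0, 0.2, 0], [0, 0, 0], 0.1],
])

```text
clock: 35.4
position: [0.6562, -0.1437, 0.0722]
ee_rot: [2.596, -1.767, 0.003]
force: [-0.5, -6.5, 2.6]
width: 0.185
gripper_force: 26.7
```

The foot met a side wall at y ≈ −0.130. Measure the +y side the same way.

>>> jog_arm([
  [[0, -0.4, 0.3], [0, 0, 0], 0.1],
  [[0, -0.4, 2], [0, 0, 0], 0.1],
  [[0, 2.5, 2], [0, 0, 0], 0.1],
  [[0, 5.2, 1.5], [0, 0, 0], 0.1],
  [[0, 5.8, 0.8], [0, 0, 0], 0.1],
  [[0, 5.8, 0.3], [0, 0, 0], 0.1],
  [[0, 5.8, 0.1], [0, 0, 0], 0.1],
  [[0, 5.8, 0.1], [0, 0, 0], 0.1],
])

```text
clock: 36.4
position: [0.6558, -0.0855, 0.0727]
ee_rot: [2.596, -1.768, 0.0]
force: [0.7, -0.3, -1.0]
width: 0.186
gripper_force: 25.0
```

>>> jog_arm([
  [[0, 0, -0.1], [0, 0, 0], 0.1],
  [[0, -0.2, -0.1], [0, 0, 0], 0.1],
  [[0, -0.2, -0.1], [0, 0, 0], 0.1],
])

```text
clock: 36.78
position: [0.656, -0.0866, 0.0719]
ee_rot: [2.598, -1.767, 0.0]
force: [0.5, 0.0, -1.5]
width: 0.184
gripper_force: 25.0
```

>>> jog_arm([
  [[0, -0.2, 0], [0, 0, 0], 0.1],
  [[0, -0.3, 0], [0, 0, 0], 0.1],
  [[0, -0.3, 0], [0, 0, 0], 0.1],
])

```text
clock: 37.15
position: [0.6561, -0.0888, 0.0718]
ee_rot: [-2.598, 1.766, 0.0]
force: [0.1, 1.3, -2.1]
width: 0.182
gripper_force: 26.0
```

Contacts at y ≈ −0.089 and −0.1455 show a hidden hump that turns with the wheel, centred near the high spot. The wheel may stand up to 0.17 rad off, so I'll set the marker on a free part of the wheel. Then I'll turn the wheel about 9° so the hump moves away, and place the marker on the other side within tolerance.

>>> jog_arm([
  [[0, 0.3, 0.3], [0, 0, 0], 0.1],
  [[-1.2, 1.4, 0.3], [0, 0, 0], 0.1],
  [[-2.5, 2.6, 0.2], [0, 0, 0], 0.1],
  [[-2.5, 2.6, 0.0], [0, 0, 0], 0.1],
  [[-2.5, 2.6, -0.1], [0, 0, 0], 0.1],
  [[-2.5, 2.6, -0.1], [0, 0, 0], 0.1],
])

```text
clock: 37.9
position: [0.6312, -0.0638, 0.0707]
ee_rot: [2.597, -1.767, 0.001]
force: [-0.3, 0.2, -0.9]
width: 0.184
gripper_force: 25.0
```

>>> jog_arm([
  [[0, 0, -0.05], [0, 0, 0], 0.1],
  [[0, 0, -0.1], [0, 0, 0], 0.1],
  [[0, 0, -0.1], [0, 0, 0], 0.1],
])

```text
clock: 38.28
position: [0.631, -0.0633, 0.0696]
ee_rot: [2.598, -1.766, -0.0]
force: [-0.5, 1.1, -0.8]
width: 0.183
gripper_force: 25.0
```

>>> jog_arm([
  [[0, 0, -0.05], [0, 0, 0], 0.1],
  [[0, 0, -0.05], [0, 0, 0], 0.1],
])

```text
clock: 38.52
position: [0.6311, -0.0632, 0.0694]
ee_rot: [-2.598, 1.766, -0.0]
force: [-0.3, 0.7, 0.1]
width: 0.184
gripper_force: 25.0
```

>>> jog_arm([
  [[0, 0, -0.04], [0, 0, 0], 0.1],
  [[0, 0, -0.04], [0, 0, 0], 0.1],
])

```text
clock: 38.78
position: [0.6311, -0.0632, 0.0693]
ee_rot: [-2.598, 1.766, -0.0]
force: [-2.0, -0.4, 4.6]
width: 0.181
gripper_force: 25.0
```

>>> jog_arm([
  [[0, 0, 0.03], [0, 0, 0], 0.3],
  [[0, 0, 0.03], [0, 0, 0], 0.45],
  [[0, 0, 0.03], [0, 0, 0], 0.45],
  [[0, 0, 2], [0, 0, 0], 0.45],
  [[0, 0, 5], [0, 0, 0], 0.45],
  [[0, 0, 5.5], [0, 0, 0], 0.45],
  [[-5, -3.4, 5.5], [0, 0, 0], 0.45],
  [[-10.4, -6.9, 5.5], [0, 0, 0], 0.45],
])

```text
clock: 39.78
position: [0.5272, -0.1316, 0.123]
ee_rot: [2.599, -1.764, -0.0]
force: [-0.0, -1.5, -0.6]
width: 0.451
gripper_force: 0.0
```

>>> jog_arm([
  [[0, 0, 0], [0, 0, 0], 0.45],
  [[0, 0, 0], [0, 0, 0], 0.45],
])

```text
clock: 40.02
position: [0.5288, -0.1309, 0.1236]
ee_rot: [-2.597, 1.766, 0.0]
force: [-0.2, 0.6, 0.4]
width: 0.45
gripper_force: 0.0
```

```bash
python3 - <<'E'
from h import *
s=arm.observe();print(s['position'],s['force'])
d=save('scene','sc9');e=dict(np.load('pics/sc5.npz'))
k=(cv2.cvtColor(d['img'],cv2.COLOR_RGB2HSV)[...,2]<50).astype(np.uint8)[105:145,262:305]
print(cv2.connectedComponentsWithStats(k)[2:])
C=cloud(d);m=(np.hypot(C[...,0]-.631,C[...,1]+.063)<.03)&(C[...,2]>.085)&(C[...,2]<.112);print(m.sum(),C[m].mean(0),C[m].max(0))
E
```

```text
[ 0.52876627 -0.1308951   0.1236402 ] [-0.15987547  0.6038778   0.39091681]
(array([[   0,    0,   43,   40, 1583],
       [  13,   10,    9,   18,  137]], dtype=int32), array([[21.32533165, 19.59696778],
       [17.24087591, 18.37956204]]))
99 [ 0.63183033 -0.06002868  0.09507741] [ 0.63948846 -0.05353999  0.1006302 ]
```

>>> jog_arm([
  [[-0.15, -0.1, -3], [0, 0, 0], 0.45],
  [[-0.15, -0.1, -5.2], [0, 0, 0], 0.45],
  [[-0.15, -0.1, -5.2], [0, 0, 0], 0.45],
  [[-0.15, -0.1, -5.2], [0, 0, 0], 0.2],
  [[-0.15, -0.1, -5.2], [0, 0, 0], 0.1],
  [[-0.15, -0.1, -5.2], [0, 0, 0], 0.1],
  [[-0.15, -0.1, -5.2], [0, 0, 0], 0.1],
  [[-0.15, -0.1, -5.2], [0, 0, 0], 0.1],
], newtons=30)

```text
clock: 41.08
position: [0.5269, -0.1324, 0.0726]
ee_rot: [2.598, -1.767, 0.0]
force: [-4.0, -0.2, 6.1]
width: 0.235
gripper_force: 30.0
```

>>> jog_arm([
  [[0.05, -0.2, 0], [0, 0, 0], 0.1],
  [[0.1, -0.4, 0], [0, 0, 0], 0.1],
  [[0.17, -0.6, 0], [0, 0, 0], 0.1],
  [[0.25, -0.8, 0], [0, 0, 0], 0.1],
  [[0.33, -0.97, 0], [0, 0, 0], 0.1],
  [[0.33, -0.97, 0], [0, 0, 0], 0.1],
])

```text
clock: 41.82
position: [0.5293, -0.1396, 0.0726]
ee_rot: [-2.598, 1.764, 0.005]
force: [-7.1, 7.1, 11.1]
width: 0.234
gripper_force: 30.0
```

>>> jog_arm([
  [[0.03, -0.08, 0], [0, 0, 0], 0.1],
  [[0.03, -0.08, 0], [0, 0, 0], 0.1],
])

```text
clock: 42.08
position: [0.5296, -0.1403, 0.0726]
ee_rot: [-2.598, 1.763, 0.005]
force: [-7.2, 7.4, 11.9]
width: 0.228
gripper_force: 30.0
```

>>> jog_arm([
  [[-0.02, 0.06, -0.03], [0, 0, 0], 0.1],
  [[-0.02, 0.14, -0.07], [0, 0, 0], 0.1],
  [[-0.02, 0.14, -0.07], [0, 0, 0], 0.1],
])

```text
clock: 42.45
position: [0.5296, -0.1403, 0.0725]
ee_rot: [-2.598, 1.765, 0.002]
force: [-9.0, 3.6, 17.8]
width: 0.231
gripper_force: 30.0
```

>>> jog_arm([
  [[-0.05, 0.05, 0.1], [0, 0, 0], 0.1],
  [[-0.1, 0.08, 0.18], [0, 0, 0], 0.1],
  [[-0.1, 0.08, 0.18], [0, 0, 0], 0.1],
])

```text
clock: 42.82
position: [0.5294, -0.1401, 0.0727]
ee_rot: [-2.598, 1.766, 0.001]
force: [-0.8, 1.7, -4.1]
width: 0.231
gripper_force: 30.0
```

>>> jog_arm([
  [[0, 0, 0], [0, 0, 0], 0.35],
  [[0, 0, 0], [0, 0, 0], 0.45],
  [[0, 0, 0], [0, 0, 0], 0.45],
  [[0, 0, 2], [0, 0, 0], 0.45],
  [[0, 0, 5.5], [0, 0, 0], 0.45],
  [[0, 0, 5.5], [0, 0, 0], 0.45],
])

```text
clock: 43.58
position: [0.5313, -0.141, 0.1304]
ee_rot: [-2.596, 1.765, -0.007]
force: [0.2, 0.1, 0.5]
width: 0.455
gripper_force: 0.0
```

```bash
python3 - <<'E'
from h import *
s=arm.observe();print(s['position'],s['force'])
d=save('wrist','w9');hsv=cv2.cvtColor(d['img'],cv2.COLOR_RGB2HSV)
T=np.eye(4);T[:3,:3]=cv2.Rodrigues(s['ee_rot'])[0];T[:3,3]=s['position'];Ci=np.linalg.inv(T@d['mount'])
d['rvec']=cv2.Rodrigues(Ci[:3,:3])[0];d['tvec']=Ci[:3,3];W=cloud(d);ok=d['depth']>0
R=np.hypot(W[...,0]-.586,W[...,1]+.115)
m=ok&(R<.08)&(R>.045)&(W[...,2]>.094)&(W[...,2]<.102)
n,l,st,ce=cv2.connectedComponentsWithStats(m.astype(np.uint8))
for i in range(1,n):
    if st[i,4]>15:p=W[l==i].mean(0);print(st[i],p,np.degrees(np.arctan2(p[1]+.115,p[0]-.586)))
k=((hsv[...,2]<140)&ok&(abs(R-.036)<.012)&(abs(W[...,2]-.056)<.004)).astype(np.uint8)
n,l,st,ce=cv2.connectedComponentsWithStats(k)
for i in range(1,n):
    if st[i,4]>100:p=W[l==i].mean(0);print('hole',p.round(4),np.degrees(np.arctan2(p[1]+.115,p[0]-.586)))
E
```

```text
[ 0.53130011 -0.14101053  0.1304358 ] [0.2072307  0.13338929 0.52476323]
[304 218  33  32 800] [ 0.52850649 -0.14041     0.09687985] -156.1563437473516
hole [ 0.6142 -0.1373  0.0559] -38.313762057739666
hole [ 0.5813 -0.1511  0.0559] -97.4566060727784
hole [ 0.6189 -0.1013  0.0557] 22.572363116879558
hole [ 0.5912 -0.0835  0.0557] 80.54430403902991
```

>>> jog_arm([
  [[3, 2.6, 0], [0, 0, 0], 0.5],
  [[6, 5.2, 0], [0, 0, 0], 0.5],
  [[9.4, 8.2, 0], [0, 0, 0], 0.5],
  [[9.4, 8.2, 0], [0, 0, 0], 0.5],
  [[9.4, 8.2, 0], [0, 0, 0], 0.5],
])

```text
clock: 44.25
position: [0.6224, -0.059, 0.1267]
ee_rot: [2.597, -1.765, -0.002]
force: [-0.6, 0.3, -0.2]
width: 0.499
gripper_force: 0.0
```

```bash
python3 - <<'E'
from h import *
s=arm.observe();print(s['position'],s['ee_rot'])
d=save('wrist','w10')
T=np.eye(4);T[:3,:3]=cv2.Rodrigues(s['ee_rot'])[0];T[:3,3]=s['position'];Ci=np.linalg.inv(T@d['mount'])
d['rvec']=cv2.Rodrigues(Ci[:3,:3])[0];d['tvec']=Ci[:3,3];W=cloud(d);ok=d['depth']>0
D=np.hypot(W[...,0]-.624,W[...,1]+.058)
m=ok&(D<.03)&(W[...,2]>.0965)&(W[...,2]<.102)
print(m.sum(),W[m].mean(0),W[m].min(0),W[m].max(0))
E
```

```text
[ 0.62238451 -0.05897441  0.12674719] [ 2.59652273e+00 -1.76533501e+00 -2.39632669e-03]
609 [ 0.62346908 -0.05909491  0.09912459] [ 0.614316   -0.06741815  0.09660629] [ 0.6319497  -0.04974406  0.10094474]
```

>>> jog_arm([
  [[0.05, 0, -3], [0, 0, 0], 0.5],
  [[0.05, 0, -5], [0, 0, 0], 0.5],
  [[0.05, 0, -5.6], [0, 0, 0], 0.5],
  [[0.05, 0, -5.6], [0, 0, 0], 0.5],
  [[0.05, 0, -5.6], [0, 0, 0], 0.5],
], newtons=20)

```text
clock: 44.92
position: [0.6244, -0.0588, 0.0729]
ee_rot: [-2.597, 1.766, -0.002]
force: [0.3, 0.9, -1.0]
width: 0.505
gripper_force: 0.0
```

>>> jog_arm([
  [[0, 0, 0], [0, 0, 0], 0.25],
  [[0, 0, 0], [0, 0, 0], 0.2],
  [[0, 0, 0], [0, 0, 0], 0.1],
  [[0, 0, 0], [0, 0, 0], 0.1],
  [[0, 0, 0], [0, 0, 0], 0.1],
])

```text
clock: 45.55
position: [0.624, -0.0584, 0.072]
ee_rot: [-2.598, 1.766, -0.0]
force: [-0.1, -1.2, 0.6]
width: 0.182
gripper_force: 20.0
```

```bash
python3 - <<'E'
from h import *
s3=np.load('pics/s3.npz');s1=np.load('pics/s1.npz')
for n,p,r in(('top0',0,0),('w3',s3['p'],s3['r']),('w0',[.55437,-.05809,.13397],[-3.08451,-.58839,.01017]),('w8',[.64121,-.11795,.07766],[-2.598,1.764,0])):
    d=dict(np.load('pics/'+n+'.npz'))
    if n!='top0':
        T=np.eye(4);T[:3,:3]=cv2.Rodrigues(np.array(r,float))[0];T[:3,3]=p;Ci=np.linalg.inv(T@d['mount']);d['rvec']=cv2.Rodrigues(Ci[:3,:3])[0];d['tvec']=Ci[:3,3]
    W=cloud(d);R=np.hypot(W[...,0]-.586,W[...,1]+.115);hs=cv2.cvtColor(d['img'],cv2.COLOR_RGB2HSV)
    m=(d['depth']>0)&(W[...,2]>.0465)&(W[...,2]<.0535)&(R<.16)&(R>.095)&(W[...,0]>.66)&(hs[...,2]<150)
    n_,l,st,ce=cv2.connectedComponentsWithStats(m.astype(np.uint8));i=1+np.argmax(st[1:,4])
    P=W[l==i][:,:2]*1000;b=cv2.minAreaRect(P.astype(np.float32));v=np.array(b[0])-[586,-115]
    print(n,len(P),b,np.hypot(*v),np.degrees(np.arctan2(v[1],v[0])),P.mean(0))
E
```

```text
top0 666 ((704.0502319335938, -122.67321014404297), (55.33742904663086, 49.27522277832031), 84.37937927246094) 118.29934663171188 -3.7189674242085005 [ 703.49171552 -122.859405  ]
w3 3620 ((702.9441528320312, -124.49771118164062), (56.09047317504883, 48.73942184448242), 86.13651275634766) 117.32920096587782 -4.643130906086862 [ 704.06038163 -123.68763393]
w0 5265 ((702.708251953125, -123.45586395263672), (56.0123291015625, 48.46955490112305), 85.77822875976562) 117.01417738521947 -4.1440104714141555 [ 703.48135646 -122.44547527]
w8 6745 ((702.8067016601562, -124.42189025878906), (55.68794631958008, 49.10287094116211), 85.05108642578125) 117.18608095150812 -4.611621559603189 [ 703.31649732 -126.22849505]
```

>>> jog_arm([
  [[0, 0, 1], [0, 0, 0], 0.1],
  [[0, 0, 3], [0, 0, 0], 0.1],
  [[1.5, -2.5, 3], [0, 0, 0], 0.1],
  [[3, -5, 3], [0, 0, 0], 0.1],
  [[4, -7.4, 3], [0, 0, 0], 0.1],
  [[4, -7.4, 2], [0, 0, 0], 0.1],
  [[4, -7.4, 1.0], [0, 0, 0], 0.1],
  [[4, -7.4, 1.0], [0, 0, 0], 0.1],
], newtons=25)

```text
clock: 46.55
position: [0.6628, -0.1307, 0.0807]
ee_rot: [2.599, -1.764, -0.004]
force: [0.3, 0.3, -0.6]
width: 0.181
gripper_force: 25.0
```

>>> jog_arm([
  [[-0.3, -0.4, 0], [0, 0, 0], 0.1],
  [[-0.3, -0.4, -0.2], [0, 0, 0], 0.1],
  [[-0.3, -0.4, -0.4], [0, 0, 0], 0.1],
  [[-0.3, -0.4, -0.55], [0, 0, 0], 0.1],
  [[-0.3, -0.4, -0.55], [0, 0, 0], 0.1],
])

```text
clock: 47.18
position: [0.6609, -0.1363, 0.0763]
ee_rot: [2.598, -1.766, -0.0]
force: [-0.5, 0.3, -0.4]
width: 0.183
gripper_force: 25.0
```

>>> jog_arm([
  [[0, 0, -0.1], [0, 0, 0], 0.1],
  [[0, 0, -0.1], [0, 0, 0], 0.1],
])

```text
clock: 47.42
position: [0.6609, -0.1364, 0.0754]
ee_rot: [2.598, -1.766, -0.0]
force: [-0.5, 0.7, -1.4]
width: 0.183
gripper_force: 25.0
```

Free at 3.4 mm above the wheel. Continue down gently.

>>> jog_arm([
  [[0, 0, -0.1], [0, 0, 0], 0.1],
  [[0, 0, -0.1], [0, 0, 0], 0.1],
])

```text
clock: 47.68
position: [0.6609, -0.1364, 0.0744]
ee_rot: [2.598, -1.766, -0.0]
force: [-0.9, -0.0, -0.9]
width: 0.181
gripper_force: 25.0
```

>>> jog_arm([
  [[0, 0, -0.1], [0, 0, 0], 0.1],
  [[0, 0, -0.1], [0, 0, 0], 0.1],
])

```text
clock: 47.92
position: [0.661, -0.1364, 0.0734]
ee_rot: [-2.598, 1.766, -0.0]
force: [-0.9, 0.9, 0.3]
width: 0.179
gripper_force: 25.3
```

>>> jog_arm([
  [[0, 0, -0.05], [0, 0, 0], 0.1],
  [[0, 0, -0.05], [0, 0, 0], 0.1],
])

```text
clock: 48.18
position: [0.6611, -0.1363, 0.0731]
ee_rot: [-2.598, 1.766, -0.0]
force: [-0.7, -0.5, 1.2]
width: 0.18
gripper_force: 25.8
```

```bash
python3 - <<'E'
from h import *
s=arm.observe();print(s['position'],s['force'],s['ft_torque'],s['gripper_force'])
E
```

```text
[ 0.66108089 -0.13634828  0.07313708] [-0.71367867 -0.45462283  1.19445545] [0.14125278 0.00906565 0.00258041] 25.76564415358007
```

>>> jog_arm([
  [[0, -0.04, -0.03], [0, 0, 0], 0.1],
  [[0, -0.04, -0.06], [0, 0, 0], 0.1],
  [[0, -0.04, -0.06], [0, 0, 0], 0.1],
])

```text
clock: 48.55
position: [0.6611, -0.1369, 0.0725]
ee_rot: [-2.598, 1.766, -0.001]
force: [0.7, 0.2, 1.4]
width: 0.18
gripper_force: 26.3
```

>>> jog_arm([
  [[0, 0.0, 0.1], [0, 0, 0], 0.1],
  [[-0.05, 0.08, 0.1], [0, 0, 0], 0.1],
  [[-0.05, 0.08, 0.06], [0, 0, 0], 0.1],
  [[-0.05, 0.08, 0.06], [0, 0, 0], 0.1],
])

```text
clock: 49.05
position: [0.6605, -0.1363, 0.073]
ee_rot: [2.598, -1.766, 0.001]
force: [1.3, -0.9, -0.7]
width: 0.181
gripper_force: 26.2
```

>>> jog_arm([
  [[0, 0, -0.04], [0, 0, 0], 0.1],
  [[0, 0, -0.04], [0, 0, 0], 0.1],
])

```text
clock: 49.3
position: [0.6606, -0.1363, 0.0727]
ee_rot: [2.598, -1.766, 0.001]
force: [0.3, -1.7, 1.9]
width: 0.179
gripper_force: 26.7
```

>>> jog_arm([
  [[0, 0, 0], [0, 0, 0], 0.21],
  [[0, 0, 0], [0, 0, 0], 0.25],
  [[0, 0, 0], [0, 0, 0], 0.35],
  [[0, 0, 0], [0, 0, 0], 0.45],
  [[0, 0, 0], [0, 0, 0], 0.48],
  [[0, 0, 2], [0, 0, 0], 0.48],
  [[0, 0, 5], [0, 0, 0], 0.48],
  [[0, 0, 7], [0, 0, 0], 0.48],
], newtons=5)

```text
clock: 50.3
position: [0.6612, -0.1362, 0.1455]
ee_rot: [-2.597, 1.766, -0.003]
force: [1.0, -0.2, -0.2]
width: 0.478
gripper_force: 0.0
```

```bash
cat > chk.py <<'E'
from h import *
s=arm.observe();print(s['position'],s['force'],s['clock'])
d=save('wrist','w11')
T=np.eye(4);T[:3,:3]=cv2.Rodrigues(s['ee_rot'])[0];T[:3,3]=s['position'];Ci=np.linalg.inv(T@d['mount'])
d['rvec']=cv2.Rodrigues(Ci[:3,:3])[0];d['tvec']=Ci[:3,3]
for nm,W in(('w',cloud(d)),('top',cloud(save('top','t11')))):
    D=np.hypot(W[...,0]-.6606,W[...,1]+.1363)
    for nm2,lo,hi,r in(('stemtop',.0965,.104,.02),('foot',.060,.0665,.022)):
        m=(D<r)&(W[...,2]>lo)&(W[...,2]<hi);P=W[m]
        if len(P): print(nm,nm2,len(P),P.mean(0).round(4),P.min(0).round(4),P.max(0).round(4), np.linalg.lstsq(np.c_[P[:,:2]-P[:,:2].mean(0),np.ones(len(P))],P[:,2],rcond=None)[0].round(3))
E
python3 chk.py
```

```text
[ 0.66119432 -0.13622294  0.14551791] [ 1.01615915 -0.19006465 -0.20632629] 50.3
w stemtop 518 [ 0.6598 -0.1369  0.0991] [ 0.651  -0.1455  0.0965] [ 0.6685 -0.1275  0.1015] [-0.011  0.024  0.099]
w foot 632 [ 0.6616 -0.1415  0.064 ] [ 0.6436 -0.1523  0.0603] [ 0.6752 -0.1222  0.0665] [-0.007  0.014  0.064]
top stemtop 72 [ 0.6599 -0.1353  0.0991] [ 0.651  -0.1434  0.0965] [ 0.6676 -0.1265  0.1019] [-0.027  0.03   0.099]
top foot 111 [ 0.6576 -0.1308  0.0639] [ 0.6442 -0.1499  0.0603] [ 0.6752 -0.1204  0.0663] [ 0.003 -0.023  0.064]
```

>>> jog_arm([
  [[0, 0, 3], [0, 0, 0], 0.5],
  [[0, 0, 5], [0, 0, 0], 0.5],
  [[0, 0, 5], [0, 0, 0], 0.5],
  [[0, 0, 5], [0, 0, 0], 0.5],
])

```text
clock: 50.9
position: [0.6598, -0.1359, 0.1915]
ee_rot: [2.598, -1.766, -0.002]
force: [-0.3, -0.6, -0.1]
width: 0.502
gripper_force: 0.0
```

```bash
python3 -c "
from cell import arm
print(arm.sign_off())"
```

```text
the job is handed in; nothing more can be done
None
```

Handed in with no verdict returned: the wheel is parked about 7–8° (0.13 rad) past the hardest drag (est. 11–12 N on the shoe, limit 10) because an unseen hump blocked the marker's spot, and the marker stands released, tilted about 0.03 rad, about 16 mm from the point (limit 18), after one early probe pressed it to about 20 N, right at that limit.

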